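Load the cane tray and set it on the inspection light

ROBOT

A 7-joint arm with a two-finger parallel gripper is mounted at the origin on the work surface. World frame = base frame: x ahead of the robot, y to its left, z up, the work surface at z = 0. Lengths are in m, angles in rad, forces in N, time in s.
With the tool pointing down it reaches from about 0.4 to 0.85 m from the base axis. Payload 10.4 kg.
Tool frame: the origin (TCP) lies midway between the tips of the shut fingers; the grasp point (between the pads) lies 19 mm behind it; z points along the fingers, y is the line along which they close (so a half turn about z gives the same grasp; the last joint's range is limited). The gripper opens to 85 mm and grips with 20 to 120 N. Pads are 22 mm wide; open, the fingers measure 114 mm over their backs; the gripper's body (76 mm by 85 mm) begins 54 mm behind the grasp point. The pads swing forward as they close: fully open they stand 13 mm farther back than shut.
Start: joints at [1.123, 0.332, -0.065, 1.46, 0.022, 1.35, -0.088], TCP at [0.258, -0.569, 0.231] pointing down, gripper open.
Joint ranges: [-2.6, 2.6], [-0.5, 2.12], [-1.47, 1.34], [0.16, 2.42], [-1.27, 4.41], [0.06, 2.06], [-2.6, 2.6]. Speed limits (rad/s): [2.22, 2.22, 2.79, 2.79, 3.14, 3.14, 3.14].

INTERFACE

Orientations are given as a unit quaternion [x, y, z, w].
In Python, from workcell import monitor, eyes, manip gives the robot as it stands.
- The arm moves only by the tool send_rows, never from a script. Its arguments are lists of equal length, an entry for each row: "offset": the shift along the tool's x, y, z in mm, a list of three; "roll": the turn about the tool's z in rad. In form: {"offset": [[tx, ty, tz], ...], "roll": [roll, ...]}. A call has exactly 5 rows; each row is the pose to reach, as a shift and turn from the pose commanded when the call began, along the tool's axes at that moment; what a row does not reach only later rows make up. A row lasts 1/12 s, in which the tool goes at most 41.7 mm and 7.16 degrees, less where a joint would pass 70% of its speed; a pose out of reach is approached as far as the arm can. A call with a gripper value outside its range is refused whole. "jaw" is the opening, from 0 (shut) to 1 (fully open), set as the call begins (left out, the last holds). The fingers move at their own pace and stop on an object; "newtons" is the grip in N (left out, the last holds). Time passes only in rows, so rows that repeat a pose let the fingers close, or fill a call up. It gives the time, the measured TCP pose, the force and the opening at its end, in the units of the state.
- monitor.get_obs(): the state, without advancing time (a new reading comes with each control period).
- eyes.camera(name): name is "scene" or "top"; returns (picture, depth): 480x640x3 uint8, blue, green, red; 480x640 float32, m along the optical axis (not along the pixel's ray), 0 where there is no reading.
- eyes.camera_params(name): a dict with "fovy" (degrees; the focal length in pixels is half the picture's height over the tangent of half this angle, whatever the lens; pixels are square), "cx", "cy" (the principal point, pixels), "R" (3x3) and "t" (3): a world point X has camera coordinates R X + t. Camera axes: x right, y down, z forward; pixel columns grow to the right and rows downward; lengths in m; the calibration is good to about 2 mm. A picture is of the moment at which its call begins. camera_params takes no time and is no camera call.
- manip.hand_in(): hands the job in, once; it reports no verdict.
The state is a dict: "clock": time; "joint_pos": joint angles; "joint_velocities": joint speeds; "tau": joint torques, N m; "position": TCP position; "ee_rot": TCP orientation; "ft_force": force on the tool from outside, world axes, zero at the start; "torque": the same for the moment, N m; "grip_width": opening from 0.0 (shut) to 1.0 (fully open).
Only numpy, scipy, OpenCV 4.12 (cv2) and the standard library are available. Lean on these libraries where they do the work, as an engineer would, in place of code of your own. Each camera call takes 0.05 s, during which the arm holds its last target. There are 200 camera calls.

TASK

Lay every loose piece of square glass cane in the sorting tray, each flat in the row made for its length: 80 mm canes in the longest row, 60 mm in the middle one, 40 mm in the shortest. When they are all in, push the loaded tray along the bench, without lifting it, onto the light panel so that it sits square and centred on it, and only then roll the brightness thumbwheel away from you until its white line stands on top, level with the ticks. Leave the can of rods and the tweezers where they are.

Things in the scene. Friction and masses are not known exactly. Their poses are not given: they have to be found in the camera images.
- panel: Fixed inspection light: a white opal panel, 246 x 172 mm with an 8 mm dark steel border, let flush into the bench (nothing to bump over). Origin: its centre, at bench height; x along its 246 mm length, pointing away from the robot within 0.2 rad; y along its width, towards its grey control box (90 mm in x, 60 mm in y, 42 mm high), which stands from y = 142 to 202 mm.
- wheel_top (a point): Highest point of the brightness thumbwheel, 50 mm above the bench, in the middle of the control box; it stays put, axes as the panel's. The black ridged wheel (radius 24 mm, 9 mm thick) stands on edge in a 13 mm wide slot in the box's top and shows 8 mm above it; its axle is parallel to the panel's y, so the rim's top runs along the panel's x.
- wheel (a joint): Angle of the thumbwheel (rad), -2.6 to 0.6, at the start -2.2 to -1.0 (dim). 0: the one white line across its rim stands on top, level with the two white ticks on the box beside the slot. It grows as the rim's top is rolled along the panel's +x (away from the robot, brighter), 24 mm of rim per rad. Light friction (0.5 N at the rim); stays where it is left.
- tray: Loose sorting tray: a black slab 206 x 132 mm, 14 mm high, about 0.45 kg, no handle, too wide to grip. Origin: centre of its underside; x along its length, pointing away from the robot within 0.3 rad at the start; y across. Three open channels (rows) run along x, 24 mm wide, 6 mm deep, their white-striped floors 8 mm above the underside.
- row80 (a point): Centre of the floor of the tray's longest row (190 mm, at tray y = +46 mm), for two 80 mm canes end to end with about 10 mm between them and at each end; axes as the tray's.
- row60 (a point): Centre of the floor of the tray's middle row (150 mm long, at tray y = 0), for two 60 mm canes end to end in the same way; axes as the tray's.
- row40 (a point): Centre of the floor of the tray's shortest row (110 mm long, at tray y = -46 mm), for two 40 mm canes end to end in the same way; axes as the tray's.
- cane1_mid (a point): Centre of a bar of square glass cane, clear amber, 16 x 16 mm and 80 mm long, about 46 g; x along its length. Lies flat on the bench, centre 8 mm up. May be absent.
- cane2_mid (a point): Centre of a bar of square glass cane, clear amber, 16 x 16 mm and 80 mm long, about 46 g; x along its length. Lies flat on the bench, centre 8 mm up. May be absent.
- cane3_mid (a point): Centre of a bar of square glass cane, clear amber, 16 x 16 mm and 60 mm long, about 34 g; x along its length. Lies flat on the bench, centre 8 mm up. May be absent.
- cane4_mid (a point): Centre of a bar of square glass cane, clear amber, 16 x 16 mm and 60 mm long, about 34 g; x along its length. Lies flat on the bench, centre 8 mm up. May be absent.
- cane5_mid (a point): Centre of a bar of square glass cane, clear amber, 16 x 16 mm and 40 mm long, about 23 g; x along its length. Lies flat on the bench, centre 8 mm up. May be absent.
- cane6_mid (a point): Centre of a bar of square glass cane, clear amber, 16 x 16 mm and 40 mm long, about 23 g; x along its length. Lies flat on the bench, centre 8 mm up. May be absent.
- jar: Bystander: steel can of glass rods, 72 mm wide, 100 mm high, rods to 160 mm. Origin: centre of its underside.
- tweezers: Bystander: steel tweezers, 200 mm long, 8 mm high, lying along their x; origin at the middle of the underside. (A bench burner, 190 mm high, is bolted to the bench farther off, on their right as the robot sees it; it is out of the way.)

How it is judged:
On the way, in this order (a step that is already met when the one before it is completed fails the run):
1. every cane lies flat in the tray row of its own length (y of cane1_mid in the frame of tray between 0.038 and 0.054 m and x of cane1_mid in the frame of tray between -0.095 and 0.095 m and z of cane1_mid in the frame of tray between 0.01 and 0.0195 m and y of cane2_mid in the frame of tray between 0.038 and 0.054 m and x of cane2_mid in the frame of tray between -0.095 and 0.095 m and z of cane2_mid in the frame of tray between 0.01 and 0.0195 m and y of cane3_mid in the frame of tray between -0.008 and 0.008 m and x of cane3_mid in the frame of tray between -0.075 and 0.075 m and z of cane3_mid in the frame of tray between 0.01 and 0.0195 m and y of cane4_mid in the frame of tray between -0.008 and 0.008 m and x of cane4_mid in the frame of tray between -0.075 and 0.075 m and z of cane4_mid in the frame of tray between 0.01 and 0.0195 m and y of cane5_mid in the frame of tray between -0.054 and -0.038 m and x of cane5_mid in the frame of tray between -0.055 and 0.055 m and z of cane5_mid in the frame of tray between 0.01 and 0.0195 m and y of cane6_mid in the frame of tray between -0.054 and -0.038 m and x of cane6_mid in the frame of tray between -0.055 and 0.055 m and z of cane6_mid in the frame of tray between 0.01 and 0.0195 m), for 0.3 s.
2. the tray stands square and centred on the light panel (x of tray in the frame of panel between -0.015 and 0.015 m and y of tray in the frame of panel between -0.015 and 0.015 m and angle between the x axis of tray and the x axis of panel, either way round below 0.12 rad and height (world z) of tray below 0.006 m), for 0.3 s.
3. the thumbwheel's white line is level with the ticks (value of joint wheel between -0.25 and 0.25 rad), for 0.3 s.
At the end, for the whole second after the job is handed in: All canes present lie flat in the row of their length (on the channel's floor), the tray's centre is within 15 mm of the panel's along each of its sides and square to it within 0.12 rad, flat on the bench and at rest, and the wheel reads 0 within 0.25 rad (6 mm of rim) (all of step 1 and all of step 2 and all of step 3 and linear speed of tray below 0.02 m/s); the robot touches nothing.
It fails at once if the tray is lifted off the bench or tipped (height (world z) of tray above 0.03 m or angle between tray's own z axis and vertical above 0.35 rad).
It fails at once if a bystander (can or tweezers) is displaced by more than 25 mm (distance of any of jar, tweezers from where it was at the start of the episode above 0.025 m).
Of cane1, cane2, cane3, cane4, cane5, cane6 only 4 to 6 are there at a start; the rules pass over those that are not, and their reading is None.
At some moment in a run one of cane1, cane2, cane3, cane4, cane5, cane6, tray may be knocked a few centimetres aside while the robot is not near it.
Once in a run the grip may slacken for a moment while it holds something.
It also fails if it takes over 208 s, if anything falls off the work surface, if the arm or the gripper's body presses on something with over 40 N, if the wrist force passes 120 N, or if a joint passes its speed limit or range.

## Working session

There is one attempt and no reset: what is moved stays moved. The work goes in short steps, Python scripts to look and compute and a tool call to move; the robot and the scene stay as the last step left them, time stands still between calls to the robot, and variables do not carry over. Pictures are saved under pics/ and viewed, on a budget of 14 in all, crops included, one or two more only if the job needs it, and the job is handed in when it is done.

Besides the shell and the picture viewer there is one more tool, called after "Emit:" as name([rows], argument=value, ...), one row to a line, values as JSON. send_rows: Moves the arm, as the interface text tells. Its arguments: {"type":"object","properties":{"offset":{"type":"array"},"roll":{"type":"array"},"jaw":{"type":"number"},"newtons":{"type":"number"}},"required":["offset","roll"]}

```bash
mkdir -p pics; ls
python3 - <<'E'
from workcell import monitor, eyes, manip
import cv2,numpy as np
print(monitor.get_obs())
for n in("scene","top"):
    im,d=eyes.camera(n); cv2.imwrite(f"pics/{n}0.png",im); np.save(f"pics/{n}0.npy",d); print(n,eyes.camera_params(n))
E
```

```text
pics
{'clock': 0.0, 'joint_pos': array([ 1.12340206,  0.33284175, -0.06473325,  1.46093009,  0.0216261 ,
        1.34989101, -0.08850257]), 'joint_velocities': array([ 0.00129983,  0.00088665, -0.00043391, -0.00110122,  0.00031773,
        0.0001927 , -0.00107082]), 'tau': array([-5.90891268e-04, -6.25444508e+01,  4.88448911e-02, -3.91605878e+01,
        1.61494338e-02,  9.90996079e-03,  1.34412767e-05]), 'position': array([ 0.25743787, -0.56911528,  0.23054019]), 'ee_rot': array([ 9.77522335e-01,  2.10830769e-01, -1.82851779e-04, -6.61936107e-04]), 'ft_force': array([ 5.56787157e-01, -3.03620963e-04,  6.19590063e-01]), 'torque': array([0.02828966, 0.01182311, 0.03674213]), 'grip_width': 1.002986662131587}
scene {'fovy': 53.80673767092913, 'cx': 311.3235393909209, 'cy': 237.51775598601827, 'R': array([[ 0.05712265,  0.9982826 , -0.01299451],
       [ 0.82066341, -0.05436337, -0.56882001],
       [-0.56854954,  0.02182838, -0.82235938]]), 't': array([-0.01554673, -0.41547286,  1.27958331])}
top {'fovy': 44.37387405380586, 'cx': 312.6852056612954, 'cy': 241.89587503853897, 'R': array([[-0.02542708, -0.99962015, -0.01063088],
       [-0.99464533,  0.02636327, -0.09992821],
       [ 0.10017051,  0.00803307, -0.99493786]]), 't': array([0.03336538, 0.57994158, 1.32170606])}
```

View pics/top0.png

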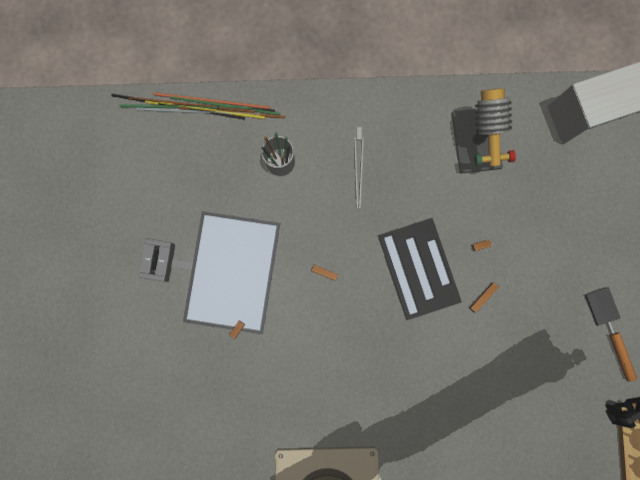

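View pics/scene0.png

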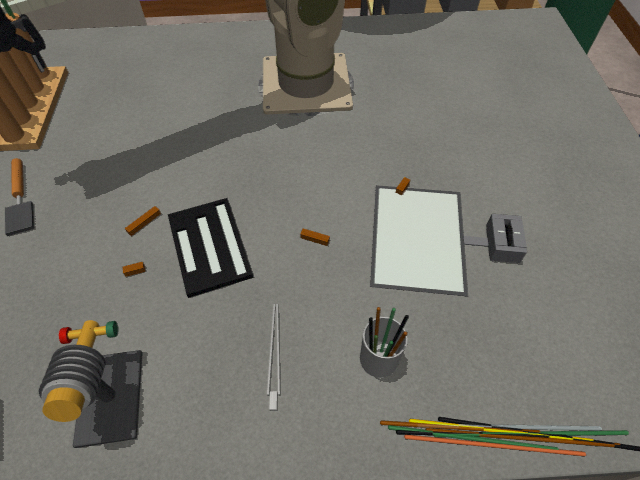

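Top view: canes at (482,245), (485,297), (325,272) and (237,329), with the last one overlapping the panel corner. The tray is at (420,268), the panel at (231,272), the box at (157,260), the can at (278,153) and the tweezers at (359,167). The scene view shows the same four canes.

```bash
cat > h.py <<'E'
from workcell import monitor, eyes, manip
import cv2,numpy as np
from scipy.spatial.transform import Rotation as Ro
def plane(n,px,z):
    p=eyes.camera_params(n);f=240/np.tan(np.radians(p["fovy"])/2)
    px=np.atleast_2d(np.array(px,float))
    r=np.c_[(px[:,0]-p["cx"])/f,(px[:,1]-p["cy"])/f,np.ones(len(px))]@p["R"]
    c=-p["R"].T@p["t"]
    return c+r*((z-c[2])/r[:,2])[:,None]
def blobs(n,mask,z,amin,amax=1e9):
    out=[]
    for c in cv2.findContours(mask.astype(np.uint8),cv2.RETR_EXTERNAL,cv2.CHAIN_APPROX_NONE)[0]:
        a=cv2.contourArea(c)
        if a<amin or a>amax: continue
        w=plane(n,c[:,0,:],z)[:,:2]
        (cx,cy),(a1,a2),_=r=cv2.minAreaRect((w*1000).astype(np.float32))
        b=cv2.boxPoints(r);e=[b[1]-b[0],b[2]-b[1]];e=max(e,key=np.linalg.norm)
        yaw=np.arctan2(e[1],e[0]); yaw=(yaw+np.pi/2)%np.pi-np.pi/2
        out.append((c[:,0].mean(0).round(),np.round([cx,cy,max(a1,a2),min(a1,a2)],1),round(yaw,3)))
    return out
def canes(n,im,z=.012):
    h=cv2.cvtColor(im,cv2.COLOR_BGR2HSV)
    m=(h[...,0]>5)&(h[...,0]<20)&(h[...,1]>150)
    return blobs(n,m,z,60,900)
def tray(n,im):   # stripes at z=8mm
    return blobs(n,(im.min(2)>140),.008,300)
def go(x,y,z,yaw):
    """print tool-frame offset(mm)/roll for tool x axis at world angle yaw (mod pi), pointing down"""
    o=monitor.get_obs();R=Ro.from_quat(o["ee_rot"]).as_matrix()
    y0=np.arctan2(R[1,0],R[0,0]); roll=-((yaw-y0+np.pi/2)%np.pi-np.pi/2)
    print("off",np.round(R.T@(np.array([x,y,z])-o["position"]*1000),1),"roll",round(roll,3),"yaw0",round(y0,3),"j7",o["joint_pos"][6].round(2),"t",o["clock"])
E
python3 - <<'E'
from h import *
im={n:cv2.imread(f"pics/{n}0.png") for n in("top","scene")}
for n in im:
    print(n)
    for b in canes(n,im[n]): print("cane",b)
    for b in blobs(n,im[n].min(2)>140,.008,300): print("white8",b)
    for b in blobs(n,im[n].min(2)>140,.0,3000): print("white0",b)
    for b in blobs(n,im[n].max(2)<45,.014,3000): print("dark14",b)
t=np.load("pics/top0.npy")
for u,v in[(485,297),(440,300),(231,272),(147,247)]: print(t[v,u])
i=im["top"][225:295,125:195]; cv2.imwrite("pics/box.png",cv2.resize(i,(560,560),interpolation=cv2.INTER_CUBIC))
E
```

```text
top
cane (array([625., 357.]), array([ 301.6, -681.9,  106.5,   14.8]), np.float32(0.294))
white8 (array([291., 457.]), array([103.3,  77.8,  83.9,  38. ]), np.float32(-1.115))
white8 (array([419., 268.]), array([ 515.5, -226.3,  145.1,   16.9]), np.float32(0.289))
white8 (array([400., 274.]), array([ 502.4, -182.2,  185.8,   16.9]), np.float32(0.283))
white8 (array([232., 273.]), array([518.2, 209.1, 245.4, 171.3]), np.float32(-0.177))
white8 (array([611.,  93.]), array([ 917.1, -707.1,  170.5,  110.6]), np.float32(-1.273))
white0 (array([232., 273.]), array([518.7, 210.2, 246.9, 172.3]), np.float32(-0.177))
scene
cane (array([550., 440.]), array([927.2, 341. , 217.2,   6.9]), np.float32(1.434))
cane (array([495., 445.]), array([930. , 250.5, 280.2,   7. ]), np.float32(1.416))
cane (array([437., 427.]), array([897.8, 157.4, 163.1,  11. ]), np.float32(1.43))
cane (array([398., 344.]), array([753.7, 126.8,  56.3,   5.8]), np.float32(-0.695))
cane (array([134., 269.]), array([ 565.6, -370.9,   40.7,   24.9]), np.float32(-1.314))
cane (array([315., 237.]), array([511.7,  -7.5,  61.8,  2
[... 324 characters left out ...]
1,  960.7,  276.9,   60. ]), np.float32(-0.009))
cane (array([352.,   4.]), array([-368.6,  164.7,   51.1,   40.6]), np.float32(1.49))
white8 (array([186., 251.]), array([ 524.9, -270.6,  102.7,   17. ]), np.float32(0.293))
white8 (array([209., 245.]), array([ 512.1, -226.6,  142.8,   17.5]), np.float32(0.284))
white8 (array([231., 239.]), array([ 498.9, -182.4,  183.3,   17. ]), np.float32(0.288))
white8 (array([418., 240.]), array([521. , 207.2, 244.1, 170.5]), np.float32(-0.177))
white0 (array([418., 240.]), array([515.6, 209.6, 246.5, 172.2]), np.float32(-0.177))
dark14 (array([209., 248.]), array([ 517.4, -224.9,  213.4,  130.6]), np.float32(0.289))
1.3441181
1.3463615
1.375958
1.342274
```

View pics/box.png

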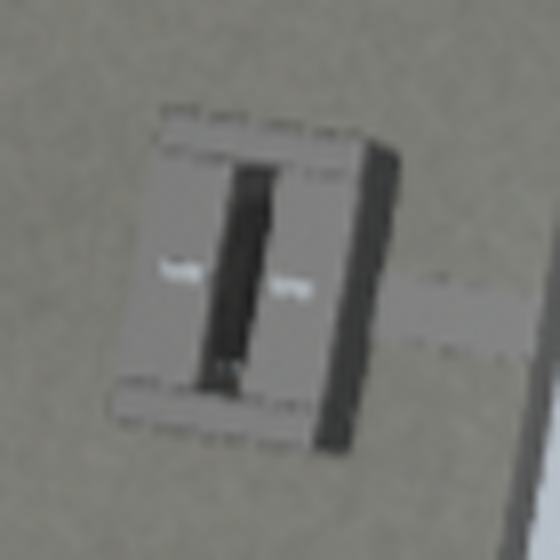

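The crop shows the ticks on the box and the slot, with the white line faintly visible at the near end of the wheel at (230,365). I'll fix the top-view cane mask next.

```bash
sed -i 's/(h\[...,0\]>5)&(h\[...,0\]<20)&(h\[...,1\]>150)/(h[...,0]>3)\&(h[...,0]<22)\&(h[...,1]>110)/; s/z,60,900/z,40,900/' h.py
python3 - <<'E'
from h import *
im=cv2.imread("pics/top0.png");h=cv2.cvtColor(im,cv2.COLOR_BGR2HSV)
for u,v in[(482,245),(485,297),(325,272),(237,329)]:print(h[v,u])
for b in canes("top",im): print("cane",b)
go(443,-372,150,0.7)
E
```

```text
[ 14 143 144]
[ 14 143 150]
[ 14 133 155]
[ 13 130 143]
cane (array([635., 465.]), array([  61.8, -684.1,   46.7,   22.1]), np.float32(-0.08))
cane (array([626., 463.]), array([  69.9, -667.9,   71.6,    9.1]), np.float32(0.025))
cane (array([634., 438.]), array([ 120.4, -682.1,   45.9,   35.6]), np.float32(-0.08))
cane (array([623., 357.]), array([ 301.5, -678.8,  110.9,   23. ]), np.float32(0.3))
cane (array([236., 329.]), array([385.7, 198.6,  37.8,  14.7]), np.float32(-0.61))
cane (array([484., 297.]), array([ 444.6, -371.8,   79.1,   15.9]), np.float32(-0.78))
cane (array([324., 272.]), array([511.1,  -6.3,  58.8,  13.8]), np.float32(1.164))
cane (array([482., 245.]), array([ 565.2, -372.9,   39.4,   14.6]), np.float32(-1.352))
cane (array([494., 152.]), array([ 788. , -410.2,   72.2,   63.7]), np.float32(0.422))
cane (array([235., 110.]), array([902.6, 191.7,  83.4,   8.3]), np.float32(1.457))
cane (array([211., 100.]), array([928.1, 252.8, 280.6,   6.6]), np.float32(1.418))
cane (array([493.,  94.]), array([ 924.3, -417.9,   50.4,   24.5]), np.float32(1.542))
off [ 250.3 -103.    80.7] roll -0.275 yaw0 0.425 j7 -0.09 t 0.1
```

```bash
cat >> h.py <<'E'
def plan(*wps):
    """per-call tool-frame offset/roll for waypoints (x,y,z mm, yaw mod pi); assumes the tool points down"""
    o=monitor.get_obs();R=Ro.from_quat(o["ee_rot"]).as_matrix()
    p=o["position"]*1000;y0=np.arctan2(R[1,0],R[0,0])
    print("t",round(o["clock"],2),"p",p.round(1),"yaw",y0.round(3),"j",o["joint_pos"].round(2),"tilt",R[:2,2].round(3),"grip",round(o["grip_width"],3))
    for x,y,z,yaw in wps:
        d=(yaw-y0+np.pi/2)%np.pi-np.pi/2; D=np.array([x,y,z])-p
        k=int(max(np.ceil(np.linalg.norm(D)/195),np.ceil(abs(d)/.58),1))
        for i in range(k):
            c,s=np.cos(y0),np.sin(y0);v=D/k
            print("  ",np.round([c*v[0]+s*v[1],s*v[0]-c*v[1],-v[2]],1).tolist(),"roll",round(-d/k,3)); y0+=d/k
        p=np.array([x,y,z],float); print("  --",x,y,z,yaw,"yaw",round(y0,2))
def look(cams=("top","scene")):
    for n in cams:
        im,d=eyes.camera(n)
        for b in canes(n,im):
            if 340<b[1][0]<750 and abs(b[1][1])<450: print(n,"cane",*b)
        for b in tray(n,im):
            if 340<b[1][0]<750 and b[1][2]<250: print(n,"white",*b)
    return
def onto(tx,ty,ta,a,b):
    return round(tx+a*np.cos(ta)-b*np.sin(ta),1),round(ty+a*np.sin(ta)+b*np.cos(ta),1)
E
python3 - <<'E'
from h import *
r=onto(513.6,-226.4,.287,-45,46);print(r)
plan((445,-371,120,-.78),(445,-371,5,-.78),(445,-371,90,-.78),(*r,90,.287),(*r,13,.287))
E
```

```text
(np.float64(457.4), np.float64(-195.0))
t 0.1 p [ 257.5 -569.1  230.6] yaw 0.425 j [ 1.12  0.33 -0.06  1.46  0.02  1.35 -0.09] tilt [-0.001  0.001] grip 1.0
   [84.2, -34.4, 36.9] roll 0.402
   [64.0, -64.6, 36.9] roll 0.402
   [33.7, -84.5, 36.9] roll 0.402
  -- 445 -371 120 -0.78 yaw -0.78
   [0.0, -0.0, 115.0] roll -0.0
  -- 445 -371 5 -0.78 yaw -0.78
   [0.0, -0.0, -85.0] roll -0.0
  -- 445 -371 90 -0.78 yaw -0.78
   [-57.5, -66.9, -0.0] roll -0.534
   [-15.5, -86.9, -0.0] roll -0.534
  -- 457.4 -195.0 90 0.287 yaw 0.29
   [0.0, 0.0, 77.0] roll 0.0
  -- 457.4 -195.0 13 0.287 yaw 0.29
```

Emit:
send_rows([
  [84,-34,37],
  [84,-34,37],
  [84,-34,37],
  [84,-34,37],
  [84,-34,37],
], roll=[0.1,0.2,0.3,0.402,0.402], jaw=0.4, newtons=40)

```text
clock: 0.52
position: [0.321, -0.5025, 0.1936]
ee_rot: [1.0, 0.01, -0.0, -0.001]
ft_force: [-0.8, 0.1, -0.3]
grip_width: 0.401
```

Emit:
send_rows([
  [64,-65,37],
  [64,-65,37],
  [64,-65,37],
  [64,-65,37],
  [64,-65,37],
], roll=[0.1,0.2,0.3,0.402,0.402])

```text
clock: 0.93
position: [0.3828, -0.437, 0.1569]
ee_rot: [0.982, -0.189, -0.0, -0.0]
ft_force: [0.4, -0.8, 0.9]
grip_width: 0.396
```

Emit:
send_rows([
  [34,-85,37],
  [34,-85,37],
  [34,-85,37],
  [34,-85,37],
  [34,-85,37],
], roll=[0.1,0.2,0.3,0.402,0.402])

```text
clock: 1.35
position: [0.4456, -0.3713, 0.1201]
ee_rot: [0.925, -0.38, -0.0, 0.0]
ft_force: [-0.5, -1.5, 0.8]
grip_width: 0.396
```

Run:
```python
from h import *
plan((445,-371,5,-.78))
look()
```

```text
t 1.35 p [ 445.6 -371.3  120.1] yaw -0.78 j [ 0.67  0.32 -0.06  1.72  0.02  1.11 -1.75] tilt [-0. -0.] grip 0.396
   [-0.7, 0.2, 115.1] roll -0.0
  -- 445 -371 5 -0.78 yaw -0.78
top cane [236. 329.] [385.7 198.6  37.8  14.7] -0.61
top cane [481. 301.] [ 436.3 -363.9   56.3   16.2] -0.774
top cane [324. 272.] [511.   -6.5  58.4  13.8] 1.164
top cane [482. 245.] [ 565.2 -372.9   39.4   14.6] -1.352
top white [578. 296.] [ 443.2 -588.4   81.6   29.3] 0.993
top white [417. 262.] [ 528.9 -222.   117.    17. ] 0.28
top white [399. 272.] [ 507.1 -180.6  175.8   17.2] 0.288
top white [232. 273.] [518.3 208.9 246.  171.6] -0.177
scene cane [ 87. 333.] [ 696.4 -437.6   67.3   50.1] 1.068
scene cane [377. 321.] [707.2  96.2  56.3   5.8] -0.203
scene cane [133. 269.] [ 565.4 -371.1   42.    25.9] -1.306
scene cane [315. 237.] [511.5  -7.3  62.2  25. ] 1.158
scene cane [143. 220.] [ 444.8 -369.1   81.4   27.8] -0.772
scene cane [402. 186.] [386.1 197.5  50.7  19.5] -0.633
scene white [211. 251.] [ 525.5 -222.6  114.8   17.1] 0.289
scene white [231. 241.] [ 502.9 -181.4  175.2   17.6] 0.285
scene white [418. 240.] [520.9 207.2 244.4 170.5] -0.177
```

Tracking is accurate, so I'll do the whole pick. Gripping first and then checking.

Emit:
send_rows([
  [0,0,40],
  [0,0,80],
  [0,0,105],
  [0,0,115],
  [0,0,115],
], roll=[0,0,0,0,0])

```text
clock: 1.87
position: [0.4437, -0.3714, 0.0035]
ee_rot: [0.925, -0.38, -0.002, -0.0]
ft_force: [-0.2, 0.6, 0.8]
grip_width: 0.4
```

Emit:
send_rows([
  [0,0,0],
  [0,0,0],
  [0,0,0],
  [0,0,0],
  [0,0,0],
], roll=[0,0,0,0,0], jaw=0, newtons=60)

```text
clock: 2.28
position: [0.4468, -0.3723, 0.0075]
ee_rot: [0.925, -0.381, 0.002, 0.001]
ft_force: [-2.4, 0.1, 7.1]
grip_width: 0.163
```

Emit:
send_rows([
  [0,0,-20],
  [0,0,-50],
  [0,0,-85],
  [0,0,-85],
  [0,0,-85],
], roll=[0,0,0,0,0])

```text
clock: 2.7
position: [0.4473, -0.3722, 0.0936]
ee_rot: [0.925, -0.381, 0.003, 0.001]
ft_force: [-0.2, -0.3, -1.1]
grip_width: 0.166
```

Run:
```python
from h import *
r=onto(513.6,-226.4,.287,-45,46)
plan((*r,90,.287),(*r,14,.287))
for n in("top","scene"):cv2.imwrite(f"pics/{n}1.png",eyes.camera(n)[0][150:350,100 if n=="scene" else 350:][:,:290])
a=[cv2.imread(f"pics/{n}1.png") for n in("top","scene")]
cv2.imwrite("pics/c1.png",cv2.resize(np.hstack(a),None,fx=1.35,fy=1.35))
```

```text
t 2.7 p [ 447.3 -372.2   93.6] yaw -0.781 j [ 0.67  0.35 -0.06  1.74  0.03  1.05 -1.76] tilt [ 0.005 -0.004] grip 0.166
   [-58.8, -66.5, 1.8] roll -0.534
   [-16.7, -87.2, 1.8] roll -0.534
  -- 457.4 -195.0 90 0.287 yaw 0.29
   [0.0, 0.0, 76.0] roll -0.0
  -- 457.4 -195.0 14 0.287 yaw 0.29
```

View pics/c1.png

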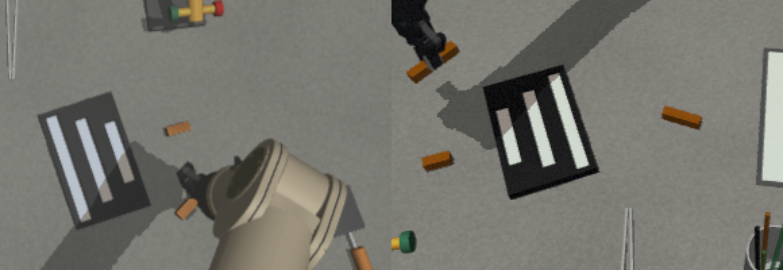

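Both views show the cane held level in the fingers, near its middle, with the tray unmoved. Carrying it on.

Emit:
send_rows([
  [-59,-67,0],
  [-59,-67,0],
  [-59,-67,0],
  [-59,-67,0],
  [-59,-67,0],
], roll=[-0.11,-0.22,-0.33,-0.44,-0.534])

```text
clock: 3.22
position: [0.4506, -0.2805, 0.0893]
ee_rot: [0.993, -0.119, -0.001, -0.0]
ft_force: [-0.2, -0.7, -0.3]
grip_width: 0.164
```

Emit:
send_rows([
  [-17,-87,0],
  [-17,-87,0],
  [-17,-87,0],
  [-17,-87,0],
  [-17,-87,0],
], roll=[-0.11,-0.22,-0.33,-0.44,-0.534])

```text
clock: 3.63
position: [0.4553, -0.1921, 0.0894]
ee_rot: [0.989, 0.147, -0.001, -0.0]
ft_force: [-0.0, 0.0, -0.5]
grip_width: 0.162
```

Run:
```python
from h import *
r=onto(513.6,-226.4,.287,-45,46);print(r)
look(("scene",))
plan((*r,45,.287),(*r,14,.287))
```

```text
(np.float64(457.4), np.float64(-195.0))
scene cane [ 87. 333.] [ 694.8 -437.6   65.7   52.5] 0.958
scene cane [377. 321.] [706.5  96.4  54.9   5.7] -0.208
scene cane [133. 269.] [ 565.4 -371.1   42.1   25.6] -1.314
scene cane [315. 237.] [511.5  -7.3  62.2  25. ] 1.158
scene cane [220. 195.] [ 385.5 -209.4  104.7   19.6] 0.297
scene cane [402. 186.] [386.1 197.5  50.7  19.5] -0.633
scene white [186. 251.] [ 525.1 -271.1  102.7   17.7] 0.285
scene white [208. 245.] [ 512.2 -226.9  142.8   17.9] 0.289
scene white [418. 240.] [520.9 207.2 244.5 170.5] -0.177
t 3.68 p [ 455.1 -192.7   89.3] yaw 0.3 j [ 0.59  0.2  -0.3   1.95  0.07  1.   -1.02] tilt [-0.002  0.001] grip 0.16
   [1.5, 2.9, 44.3] roll 0.013
  -- 457.4 -195.0 45 0.287 yaw 0.29
   [0.0, 0.0, 31.0] roll -0.0
  -- 457.4 -195.0 14 0.287 yaw 0.29
```

Emit:
send_rows([
  [1,3,20],
  [1,3,45],
  [1,3,60],
  [1,3,68],
  [1,3,74],
], roll=[0.01,0.01,0.01,0.01,0.01])

```text
clock: 4.1
position: [0.4567, -0.1958, 0.0152]
ee_rot: [0.991, 0.137, -0.001, -0.001]
ft_force: [-29.1, 8.2, 83.5]
grip_width: 0.163
```

Emit:
send_rows([
  [0,0,0],
  [0,0,0],
  [0,0,0],
  [0,0,0],
  [0,0,0],
], roll=[0,0,0,0,0])

```text
clock: 4.52
position: [0.4578, -0.1961, 0.0166]
ee_rot: [0.99, 0.138, 0.0, 0.0]
ft_force: [0.5, -0.5, -0.3]
grip_width: 0.166
```

Emit:
send_rows([
  [0,0,0],
  [0,0,0],
  [0,0,0],
  [0,0,0],
  [0,0,0],
], roll=[0,0,0,0,0], jaw=0.4)

```text
clock: 4.93
position: [0.4576, -0.196, 0.0163]
ee_rot: [0.99, 0.138, 0.0, 0.0]
ft_force: [0.6, 0.1, -0.3]
grip_width: 0.397
```

Emit:
send_rows([
  [0,0,-10],
  [0,0,-40],
  [0,0,-80],
  [0,0,-100],
  [0,0,-100],
], roll=[0,0,0,0,0])

```text
clock: 5.35
position: [0.4604, -0.1969, 0.1221]
ee_rot: [0.99, 0.138, 0.004, 0.002]
ft_force: [-0.0, -0.9, -0.3]
grip_width: 0.4
```

Run:
```python
from h import *
look(("top","scene",))
plan((565.2,-372,100,-1.34),(565.2,-372,20,-1.34),(565.2,-372,6,-1.34))
im=[eyes.camera(n)[0] for n in("top","scene")]
cv2.imwrite("pics/c2.png",cv2.resize(np.hstack([im[0][180:380,350:550],im[1][150:350,100:300]]),None,fx=2,fy=2))
```

```text
top cane [236. 329.] [385.7 198.6  37.8  14.7] -0.61
top cane [404. 283.] [ 481.6 -190.7   25.5   15.4] 0.283
top cane [324. 272.] [511.1  -6.3  58.8  13.8] 1.164
top cane [482. 245.] [ 565.4 -372.9   39.2   14.9] -1.319
top white [457. 290.] [ 462.  -312.5   82.2   26.9] 1.311
top white [232. 273.] [518.3 209.  245.4 171.3] -0.176
scene cane [ 87. 333.] [ 696.7 -436.9   68.9   49.6] 1.202
scene cane [377. 321.] [706.5  96.7  54.9   6.4] -0.21
scene cane [133. 269.] [ 565.3 -371.1   42.1   25.7] -1.311
scene cane [315. 237.] [511.5  -7.3  62.2  25. ] 1.158
scene cane [223. 218.] [ 449.9 -198.1   92.1   18.5] 0.278
scene cane [402. 186.] [386.  197.3  50.7  18.9] -0.633
scene white [186. 251.] [ 525.1 -271.1  102.7   17.8] 0.284
scene white [208. 245.] [ 512.2 -226.9  142.8   17.9] 0.287
scene white [418. 240.] [520.9 207.2 244.4 170.5] -0.177
t 5.45 p [ 458.1 -196.3  117.7] yaw 0.277 j [ 0.59  0.17 -0.3   1.92  0.06  1.06 -1.03] tilt [ 0.002 -0.001] grip 0.398
   [18.3, 66.1, 5.9] roll -0.508
   [-16.1, 66.7, 5.9] roll -0.508
   [-46.6, 50.4, 5.9] roll -0.508
  -- 565.2 -372 100 -1.34 yaw 1.8
   [0.0, 0.0, 80.0] roll -0.0
  -- 565.2 -372 20 -1.34 yaw 1.8
   [0.0, 0.0, 14.0] roll -0.0
  -- 565.2 -372 6 -1.34 yaw 1.8
```

View pics/c2.png

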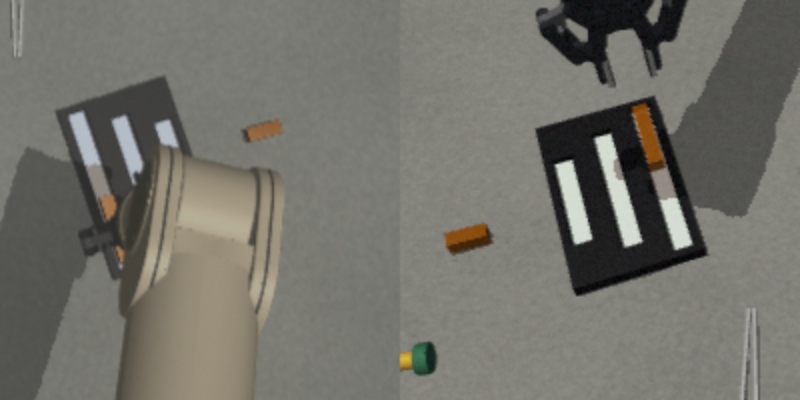

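The right-hand view shows the 80 mm cane flat in the long row, and the tray has not moved. Next is the 40 mm cane on the right.

Emit:
send_rows([
  [18,66,6],
  [18,66,6],
  [18,66,6],
  [18,66,6],
  [18,66,6],
], roll=[-0.11,-0.22,-0.33,-0.44,-0.508])

```text
clock: 5.97
position: [0.4921, -0.2545, 0.1086]
ee_rot: [0.923, 0.385, -0.001, -0.001]
ft_force: [-0.1, 0.2, -0.2]
grip_width: 0.402
```

Emit:
send_rows([
  [-16,67,6],
  [-16,67,6],
  [-16,67,6],
  [-16,67,6],
  [-16,67,6],
], roll=[-0.11,-0.22,-0.33,-0.44,-0.508])

```text
clock: 6.38
position: [0.5282, -0.3131, 0.1023]
ee_rot: [0.797, 0.605, -0.0, -0.002]
ft_force: [0.5, 0.1, 0.4]
grip_width: 0.398
```

Emit:
send_rows([
  [-47,50,6],
  [-47,50,6],
  [-47,50,6],
  [-47,50,6],
  [-47,50,6],
], roll=[-0.11,-0.22,-0.33,-0.44,-0.508])

```text
clock: 6.8
position: [0.5634, -0.372, 0.0961]
ee_rot: [0.619, 0.785, 0.0, -0.002]
ft_force: [0.8, 0.3, 0.1]
grip_width: 0.404
```

Run:
```python
from h import *
look(("scene",))
plan((565.2,-372,6,-1.34))
```

```text
scene cane [ 88. 333.] [ 696.8 -436.9   65.6   50.1] 1.068
scene cane [377. 321.] [706.5  96.5  55.    6.6] -0.221
scene cane [133. 269.] [ 565.4 -371.1   42.1   25.6] -1.314
scene cane [315. 237.] [511.6  -7.   62.7  25. ] 1.158
scene cane [224. 218.] [ 450.2 -199.3   92.2   20.1] 0.266
scene cane [402. 186.] [386.1 197.5  50.7  19.5] -0.633
scene white [418. 240.] [521.  207.2 244.3 170.5] -0.177
t 6.85 p [ 563.4 -371.8   96.3] yaw 1.81 j [ 0.83  0.58 -0.44  1.44  0.25  1.18  0.59] tilt [-0.002  0.002] grip 0.399
   [-0.6, 1.7, 90.3] roll 0.008
  -- 565.2 -372 6 -1.34 yaw 1.8
```

Emit:
send_rows([
  [0,2,40],
  [0,2,65],
  [0,2,80],
  [0,2,87],
  [0,2,90],
], roll=[0,0,0,0,0])

```text
clock: 7.27
position: [0.5655, -0.3713, 0.0069]
ee_rot: [0.622, 0.783, -0.0, -0.001]
ft_force: [0.6, 0.0, 0.4]
grip_width: 0.397
```

Emit:
send_rows([
  [0,0,0],
  [0,0,0],
  [0,0,0],
  [0,0,0],
  [0,0,0],
], roll=[0,0,0,0,0], jaw=0)

```text
clock: 7.68
position: [0.5668, -0.3722, 0.0096]
ee_rot: [0.621, 0.784, 0.0, 0.001]
ft_force: [-0.3, 0.8, 3.9]
grip_width: 0.16
```

Emit:
send_rows([
  [0,0,-10],
  [0,0,-30],
  [0,0,-60],
  [0,0,-70],
  [0,0,-70],
], roll=[0,0,0,0,0])

```text
clock: 8.1
position: [0.568, -0.3727, 0.0828]
ee_rot: [0.621, 0.784, 0.0, 0.003]
ft_force: [0.4, -0.8, 1.5]
grip_width: 0.161
```

Run:
```python
from h import *
r=onto(513.6,-226.4,.287,25,-46);print(r)
plan((*r,76,.287),(*r,30,.287),(*r,14.5,.287))
```

```text
(np.float64(550.6), np.float64(-263.4))
t 8.1 p [ 568.  -372.7   82.8] yaw 1.801 j [ 0.82  0.59 -0.43  1.45  0.26  1.15  0.58] tilt [ 0.005 -0.003] grip 0.161
   [36.8, 2.6, 2.3] roll 0.505
   [33.5, -15.5, 2.3] roll 0.505
   [21.8, -29.7, 2.3] roll 0.505
  -- 550.6 -263.4 76 0.287 yaw 0.29
   [0.0, 0.0, 46.0] roll -0.0
  -- 550.6 -263.4 30 0.287 yaw 0.29
   [0.0, 0.0, 15.5] roll -0.0
  -- 550.6 -263.4 14.5 0.287 yaw 0.29
```

Emit:
send_rows([
  [37,0,0],
  [37,0,0],
  [37,0,0],
  [37,0,0],
  [37,0,0],
], roll=[0.11,0.22,0.33,0.44,0.505])

```text
clock: 8.52
position: [0.5573, -0.3354, 0.0779]
ee_rot: [0.799, 0.601, -0.0, -0.0]
ft_force: [0.2, -0.0, 0.3]
grip_width: 0.17
```

Emit:
send_rows([
  [33,-15,0],
  [33,-15,0],
  [33,-15,0],
  [33,-15,0],
  [33,-15,0],
], roll=[0.11,0.22,0.33,0.44,0.505])

```text
clock: 8.93
position: [0.5518, -0.2996, 0.0779]
ee_rot: [0.924, 0.382, -0.0, -0.0]
ft_force: [0.8, -0.3, -0.6]
grip_width: 0.16
```

Emit:
send_rows([
  [22,-29,0],
  [22,-29,0],
  [22,-29,0],
  [22,-29,0],
  [22,-29,0],
], roll=[0.11,0.22,0.33,0.44,0.505])

```text
clock: 9.35
position: [0.5466, -0.2636, 0.0779]
ee_rot: [0.99, 0.14, -0.0, -0.0]
ft_force: [0.4, 0.8, -0.8]
grip_width: 0.158
```

Run:
```python
from h import *
look(("scene",))
r=onto(513.6,-226.4,.287,25,-46)
plan((*r,30,.287),(*r,14.5,.287))
```

```text
scene cane [ 88. 333.] [ 695.6 -436.4   62.6   52.5] 0.958
scene cane [377. 321.] [706.4  96.2  54.9   5.9] -0.213
scene cane [315. 237.] [511.5  -7.3  62.2  25. ] 1.158
scene cane [180. 239.] [ 498.8 -285.8   55.3   18.3] 0.347
scene cane [224. 218.] [ 449.8 -198.    92.1   18.5] 0.28
scene cane [402. 186.] [386.1 197.5  50.7  19.5] -0.633
scene white [418. 240.] [520.7 207.1 244.7 170.8] -0.178
t 9.4 p [ 546.7 -263.6   77.9] yaw 0.277 j [ 0.54  0.43 -0.2   1.67  0.1   1.05 -0.99] tilt [-0.001  0.   ] grip 0.158
   [3.8, 0.9, 47.9] roll -0.01
  -- 550.6 -263.4 30 0.287 yaw 0.29
   [0.0, 0.0, 15.5] roll -0.0
  -- 550.6 -263.4 14.5 0.287 yaw 0.29
```

Emit:
send_rows([
  [4,1,25],
  [4,1,40],
  [4,1,47],
  [4,1,50],
  [4,1,52],
], roll=[-0.01,-0.01,-0.01,-0.01,-0.01])

```text
clock: 9.82
position: [0.551, -0.2637, 0.0261]
ee_rot: [0.989, 0.148, -0.0, -0.0]
ft_force: [-0.2, -0.7, 0.7]
grip_width: 0.16
```

Emit:
send_rows([
  [0,0,2],
  [0,0,4],
  [0,0,6],
  [0,0,8],
  [0,0,9],
], roll=[0,0,0,0,0])

```text
clock: 10.23
position: [0.5512, -0.2638, 0.0175]
ee_rot: [0.989, 0.147, 0.0, 0.0]
ft_force: [-5.2, 2.2, 13.1]
grip_width: 0.162
```

Emit:
send_rows([
  [0,0,0.5],
  [0,0,1],
  [0,0,1],
  [0,0,1],
  [0,0,1],
], roll=[0,0,0,0,0])

```text
clock: 10.65
position: [0.5513, -0.2638, 0.0175]
ee_rot: [0.989, 0.147, 0.0, 0.0]
ft_force: [-5.2, 1.7, 11.4]
grip_width: 0.16
```

Contact is at 17.5 mm, which matches the pick height of about 9.5 plus the 8 mm floor. Releasing.

Emit:
send_rows([
  [0,0,0],
  [0,0,0],
  [0,0,0],
  [0,0,0],
  [0,0,0],
], roll=[0,0,0,0,0], jaw=0.4)

```text
clock: 11.07
position: [0.5511, -0.2637, 0.0162]
ee_rot: [0.989, 0.147, -0.0, -0.0]
ft_force: [-0.2, 0.3, -0.5]
grip_width: 0.398
```

Emit:
send_rows([
  [0,0,-10],
  [0,0,-40],
  [0,0,-75],
  [0,0,-90],
  [0,0,-90],
], roll=[0,0,0,0,0])

```text
clock: 11.48
position: [0.5536, -0.2647, 0.1118]
ee_rot: [0.989, 0.147, 0.003, 0.002]
ft_force: [-0.8, -0.1, 0.1]
grip_width: 0.403
```

Run:
```python
from h import *
look(("scene",))
plan((511.3,-6.5,95,1.164),(511.3,-6.5,8,1.164))
```

```text
scene cane [ 88. 333.] [ 695.9 -436.5   63.4   52. ] 0.983
scene cane [377. 321.] [706.5  96.6  55.    6.5] -0.225
scene cane [187. 258.] [ 547.1 -265.9   49.3   18.1] 0.301
scene cane [315. 237.] [511.5  -7.3  62.2  25. ] 1.158
scene cane [224. 218.] [ 450.1 -198.6   92.2   19. ] 0.26
scene cane [402. 186.] [386.1 197.5  50.7  19.5] -0.633
scene white [418. 240.] [520.8 207.1 244.5 170.9] -0.178
t 11.53 p [ 552.5 -264.2  109.2] yaw 0.296 j [ 0.54  0.4  -0.21  1.63  0.09  1.11 -0.97] tilt [ 0.004 -0.002] grip 0.4
   [17.9, -129.3, 7.1] roll -0.434
   [70.6, -109.8, 7.1] roll -0.434
  -- 511.3 -6.5 95 1.164 yaw 1.16
   [0.0, 0.0, 87.0] roll 0.0
  -- 511.3 -6.5 8 1.164 yaw 1.16
```

Emit:
send_rows([
  [19,-129,7],
  [19,-129,7],
  [19,-129,7],
  [19,-129,7],
  [19,-129,7],
], roll=[-0.1,-0.2,-0.3,-0.4,-0.434])

```text
clock: 11.95
position: [0.5309, -0.1306, 0.0985]
ee_rot: [0.932, 0.362, -0.001, -0.001]
ft_force: [0.4, -0.6, -0.3]
grip_width: 0.402
```

Emit:
send_rows([
  [71,-110,7],
  [71,-110,7],
  [71,-110,7],
  [71,-110,7],
  [71,-110,7],
], roll=[-0.1,-0.2,-0.3,-0.4,-0.434])

```text
clock: 12.37
position: [0.51, -0.0015, 0.0916]
ee_rot: [0.832, 0.555, -0.0, -0.001]
ft_force: [0.6, -0.8, -1.6]
grip_width: 0.398
```

Run:
```python
from h import *
look(("scene",))
plan((511.3,-6.5,8,1.164))
```

```text
scene cane [ 88. 333.] [ 695.7 -436.4   62.5   52.5] 0.958
scene cane [377. 321.] [706.5  96.7  54.9   6.4] -0.21
scene cane [187. 258.] [ 547.  -265.9   49.2   18.3] 0.321
scene cane [315. 237.] [511.5  -7.   62.7  25.2] 1.158
scene cane [224. 218.] [ 449.8 -197.7   92.1   17.9] 0.28
scene cane [402. 186.] [386.1 197.5  50.7  19.5] -0.633
scene white [235. 254.] [ 540.3 -170.5   97.2   17.7] 0.287
scene white [209. 245.] [ 512.1 -226.8  142.8   17.5] 0.289
scene white [418. 240.] [521.  207.2 244.1 170.5] -0.176
t 12.42 p [510.3  -3.6  91.6] yaw 1.172 j [ 0.35  0.25 -0.48  1.9   0.14  1.02 -0.59] tilt [-0.002  0.   ] grip 0.402
   [-2.3, 2.0, 83.6] roll 0.008
  -- 511.3 -6.5 8 1.164 yaw 1.16
```

Emit:
send_rows([
  [-2,2,40],
  [-2,2,65],
  [-2,2,77],
  [-2,2,82],
  [-2,2,84],
], roll=[0,0,0,0,0])

```text
clock: 12.83
position: [0.512, -0.0082, 0.0078]
ee_rot: [0.836, 0.549, -0.001, -0.0]
ft_force: [0.3, 0.2, 1.2]
grip_width: 0.401
```

Emit:
send_rows([
  [0,0,0],
  [0,0,0],
  [0,0,0],
  [0,0,0],
  [0,0,0],
], roll=[0,0,0,0,0], jaw=0)

```text
clock: 13.25
position: [0.5133, -0.0081, 0.0095]
ee_rot: [0.835, 0.55, 0.001, 0.001]
ft_force: [-1.6, -0.3, 8.0]
grip_width: 0.156
```

Emit:
send_rows([
  [0,0,-10],
  [0,0,-30],
  [0,0,-55],
  [0,0,-65],
  [0,0,-65],
], roll=[0,0,0,0,0])

```text
clock: 13.67
position: [0.5142, -0.0081, 0.0763]
ee_rot: [0.835, 0.55, 0.002, 0.002]
ft_force: [0.7, -0.4, 0.5]
grip_width: 0.162
```

Run:
```python
from h import *
eyes.camera("scene")
r=onto(513.6,-226.4,.287,-35,0);print(r)
plan((*r,73,.287),(*r,30,.287))
```

```text
(np.float64(480.0), np.float64(-236.3))
t 13.72 p [513.2  -8.2  74.6] yaw 1.164 j [ 0.35  0.28 -0.48  1.91  0.15  0.99 -0.6 ] tilt [ 0.003 -0.001] grip 0.163
   [-111.3, 29.9, 0.8] roll 0.438
   [-88.1, 74.3, 0.8] roll 0.438
  -- 480.0 -236.3 73 0.287 yaw 0.29
   [0.0, 0.0, 43.0] roll -0.0
  -- 480.0 -236.3 30 0.287 yaw 0.29
```

Emit:
send_rows([
  [-111,30,0],
  [-111,30,0],
  [-111,30,0],
  [-111,30,0],
  [-111,30,0],
], roll=[0.1,0.2,0.3,0.4,0.438])

```text
clock: 14.13
position: [0.4945, -0.1244, 0.072]
ee_rot: [0.937, 0.35, -0.001, -0.0]
ft_force: [-0.4, 0.8, -0.0]
grip_width: 0.156
```

Emit:
send_rows([
  [-88,74,0],
  [-88,74,0],
  [-88,74,0],
  [-88,74,0],
  [-88,74,0],
], roll=[0.1,0.2,0.3,0.4,0.438])

```text
clock: 14.55
position: [0.4775, -0.238, 0.0718]
ee_rot: [0.99, 0.138, -0.001, -0.0]
ft_force: [1.1, 1.3, -0.2]
grip_width: 0.165
```

Run:
```python
from h import *
look(("scene",))
r=onto(513.6,-226.4,.287,-35,0);print(r)
plan((*r,26,.287))
```

```text
scene cane [ 88. 333.] [ 695.6 -436.4   62.6   52.5] 0.958
scene cane [377. 321.] [706.5  96.7  54.9   6.4] -0.21
scene cane [187. 258.] [ 547.1 -265.9   49.3   18.1] 0.301
scene cane [223. 218.] [ 450.  -198.5   92.2   18.9] 0.263
scene cane [198. 212.] [ 429.3 -254.4   77.2   18.9] 0.28
scene cane [402. 186.] [386.1 197.5  50.7  19.5] -0.633
scene white [418. 240.] [520.9 207.2 244.5 170.5] -0.177
(np.float64(480.0), np.float64(-236.3))
t 14.6 p [ 478.  -236.5   71.9] yaw 0.28 j [ 0.56  0.3  -0.22  1.87  0.08  0.99 -0.98] tilt [-0.002  0.001] grip 0.16
   [1.9, 0.3, 45.9] roll -0.007
  -- 480.0 -236.3 26 0.287 yaw 0.29
```

Emit:
send_rows([
  [2,0,25],
  [2,0,38],
  [2,0,44],
  [2,0,46],
  [2,0,48],
], roll=[0,0,0,0,0])

```text
clock: 15.02
position: [0.4811, -0.2349, 0.0251]
ee_rot: [0.99, 0.144, -0.0, -0.0]
ft_force: [0.6, -0.0, 0.0]
grip_width: 0.162
```

Emit:
send_rows([
  [0,0,2],
  [0,0,4],
  [0,0,6],
  [0,0,7],
  [0,0,8],
], roll=[0,0,0,0,0])

```text
clock: 15.43
position: [0.4813, -0.2352, 0.0175]
ee_rot: [0.99, 0.143, 0.0, 0.0]
ft_force: [-5.1, 0.8, 15.7]
grip_width: 0.16
```

Emit:
send_rows([
  [0,0,0],
  [0,0,0],
  [0,0,0],
  [0,0,0],
  [0,0,0],
], roll=[0,0,0,0,0], jaw=0.4)

```text
clock: 15.85
position: [0.4812, -0.2351, 0.0173]
ee_rot: [0.99, 0.143, 0.0, 0.0]
ft_force: [0.0, 0.1, 1.2]
grip_width: 0.4
```

Emit:
send_rows([
  [0,0,-10],
  [0,0,-40],
  [0,0,-75],
  [0,0,-90],
  [0,0,-90],
], roll=[0,0,0,0,0])

```text
clock: 16.27
position: [0.4836, -0.236, 0.1123]
ee_rot: [0.99, 0.143, 0.003, 0.002]
ft_force: [1.0, -0.7, 0.3]
grip_width: 0.4
```

Run:
```python
from h import *
look(("scene",))
plan((385.9,198,100,-.62),(385.9,198,8,-.62))
```

```text
scene cane [ 88. 333.] [ 695.6 -436.4   62.5   52.5] 0.958
scene cane [377. 321.] [706.5  96.7  54.9   6.4] -0.21
scene cane [187. 258.] [ 547.1 -265.9   49.3   18.1] 0.301
scene cane [205. 229.] [ 475.6 -235.1   72.3   21.2] 0.373
scene cane [224. 218.] [ 449.6 -197.2   92.2   20.5] 0.276
scene cane [402. 186.] [386.1 197.5  50.7  19.5] -0.633
scene white [418. 240.] [520.8 207.1 244.5 170.7] -0.177
t 16.32 p [ 482.5 -235.6  110. ] yaw 0.288 j [ 0.57  0.25 -0.22  1.83  0.06  1.06 -0.96] tilt [ 0.004 -0.002] grip 0.399
   [10.1, -147.7, 3.3] roll 0.303
   [-34.3, -144.0, 3.3] roll 0.303
   [-75.7, -127.3, 3.3] roll 0.303
  -- 385.9 198 100 -0.62 yaw -0.62
   [0.0, -0.0, 92.0] roll -0.0
  -- 385.9 198 8 -0.62 yaw -0.62
```

Run:
```python
from h import *
plan((434.2,-18.8,105,1.405),(385.9,198,95,2.52),(385.9,198,8,2.52))
```

```text
t 16.32 p [ 482.5 -235.6  110. ] yaw 0.288 j [ 0.57  0.25 -0.22  1.83  0.06  1.06 -0.96] tilt [ 0.004 -0.002] grip 0.399
   [7.6, -110.8, 2.5] roll -0.559
   [65.2, -89.9, 2.5] roll -0.559
  -- 434.2 -18.8 105 1.405 yaw 1.4
   [102.9, -41.7, 5.0] roll -0.558
   [109.4, 19.1, 5.0] roll -0.558
  -- 385.9 198 95 2.52 yaw 2.52
   [0.0, 0.0, 87.0] roll -0.0
  -- 385.9 198 8 2.52 yaw 2.52
```

Emit:
send_rows([
  [8,-111,2],
  [8,-111,2],
  [8,-111,2],
  [8,-111,2],
  [8,-111,2],
], roll=[-0.12,-0.24,-0.36,-0.48,-0.559])

```text
clock: 16.73
position: [0.4565, -0.1243, 0.1048]
ee_rot: [0.91, 0.415, -0.001, -0.0]
ft_force: [0.5, -0.8, 0.1]
grip_width: 0.397
```

Emit:
send_rows([
  [65,-90,2],
  [65,-90,2],
  [65,-90,2],
  [65,-90,2],
  [65,-90,2],
], roll=[-0.12,-0.24,-0.36,-0.48,-0.559])

```text
clock: 17.15
position: [0.432, -0.0163, 0.1028]
ee_rot: [0.76, 0.65, -0.0, -0.0]
ft_force: [0.2, 0.3, 0.5]
grip_width: 0.402
```

Emit:
send_rows([
  [103,-42,4],
  [103,-42,4],
  [103,-42,4],
  [103,-42,4],
  [103,-42,4],
], roll=[-0.12,-0.24,-0.36,-0.48,-0.558])

```text
clock: 17.57
position: [0.4073, 0.0921, 0.0987]
ee_rot: [0.551, 0.834, -0.0, -0.0]
ft_force: [0.3, -1.5, 0.2]
grip_width: 0.402
```

Emit:
send_rows([
  [109,19,4],
  [109,19,4],
  [109,19,4],
  [109,19,4],
  [109,19,4],
], roll=[-0.12,-0.24,-0.36,-0.48,-0.558])

```text
clock: 17.98
position: [0.383, 0.2, 0.0947]
ee_rot: [0.3, 0.954, -0.0, -0.001]
ft_force: [-0.3, -0.7, -1.3]
grip_width: 0.398
```

Run:
```python
from h import *
look(("scene",))
plan((385.9,198,8,2.52))
```

```text
scene cane [ 87. 333.] [ 697.2 -437.3   65.9   51.1] 1.068
scene cane [377. 321.] [706.5  96.7  54.9   6.4] -0.21
scene cane [187. 258.] [ 547.1 -265.9   49.3   18.1] 0.301
scene cane [205. 228.] [ 475.6 -235.6   72.3   17.2] 0.327
scene cane [224. 218.] [ 449.7 -197.7   92.1   18.5] 0.289
scene cane [402. 186.] [386.1 197.4  50.4  19.9] -0.652
scene white [235. 254.] [ 540.3 -170.4   97.2   17.6] 0.288
scene white [418. 244.] [520.9 207.2 244.3 170.5] -0.177
t 18.03 p [383.3 199.   94.6] yaw 2.534 j [ 0.17  0.1  -0.77  2.07  0.08  1.    0.32] tilt [-0.002 -0.   ] grip 0.4
   [-2.7, 0.7, 86.6] roll 0.014
  -- 385.9 198 8 2.52 yaw 2.52
```

Emit:
send_rows([
  [-3,1,40],
  [-3,1,65],
  [-3,1,78],
  [-3,1,84],
  [-3,1,86],
], roll=[0.01,0.01,0.01,0.01,0.01])

```text
clock: 18.45
position: [0.3864, 0.197, 0.0082]
ee_rot: [0.31, 0.951, -0.001, -0.001]
ft_force: [0.3, -0.6, 0.2]
grip_width: 0.397
```

Emit:
send_rows([
  [0,0,0],
  [0,0,0],
  [0,0,0],
  [0,0,0],
  [0,0,0],
], roll=[0,0,0,0,0], jaw=0)

```text
clock: 18.87
position: [0.388, 0.1976, 0.0101]
ee_rot: [0.31, 0.951, 0.0, 0.001]
ft_force: [-1.2, -0.8, 6.6]
grip_width: 0.161
```

Emit:
send_rows([
  [0,0,-10],
  [0,0,-30],
  [0,0,-55],
  [0,0,-65],
  [0,0,-65],
], roll=[0,0,0,0,0])

```text
clock: 19.28
position: [0.3889, 0.1982, 0.077]
ee_rot: [0.31, 0.951, 0.001, 0.002]
ft_force: [1.1, 0.6, 0.9]
grip_width: 0.154
```

Run:
```python
from h import *
look(("scene",))
r=onto(513.6,-226.4,.287,-25,-46);print(r)
plan((440,-30,75,1.405),(*r,75,.287))
```

```text
scene cane [ 87. 333.] [ 696.7 -437.2   66.2   50.1] 1.068
scene cane [377. 321.] [707.1  96.4  56.3   6.6] -0.235
scene cane [187. 258.] [ 547.1 -266.2   49.3   18.6] 0.301
scene cane [205. 229.] [ 475.6 -235.6   72.3   17.2] 0.327
scene cane [224. 218.] [ 450.  -198.6   92.2   18.3] 0.268
scene white [235. 254.] [ 540.3 -170.5   97.2   17.7] 0.285
scene white [418. 244.] [520.9 207.2 244.4 170.5] -0.177
(np.float64(502.6), np.float64(-277.6))
t 19.33 p [388.2 197.6  75.5] yaw 2.511 j [ 0.17  0.14 -0.77  2.08  0.12  0.96  0.27] tilt [0.003 0.   ] grip 0.163
   [-88.0, -76.7, 0.2] roll 0.553
   [-115.2, -19.0, 0.2] roll 0.553
  -- 440 -30 75 1.405 yaw 1.41
   [-116.9, 51.3, -0.0] roll 0.559
   [-71.9, 105.5, -0.0] roll 0.559
  -- 502.6 -277.6 75 0.287 yaw 0.29
```

Emit:
send_rows([
  [-88,-77,0],
  [-88,-77,0],
  [-88,-77,0],
  [-88,-77,0],
  [-88,-77,0],
], roll=[0.12,0.24,0.36,0.48,0.553])

```text
clock: 19.75
position: [0.4127, 0.081, 0.0733]
ee_rot: [0.562, 0.827, -0.001, -0.0]
ft_force: [0.1, 1.0, 0.5]
grip_width: 0.154
```

Emit:
send_rows([
  [-115,-19,0],
  [-115,-19,0],
  [-115,-19,0],
  [-115,-19,0],
  [-115,-19,0],
], roll=[0.12,0.24,0.36,0.48,0.553])

```text
clock: 20.17
position: [0.4383, -0.0324, 0.0731]
ee_rot: [0.767, 0.642, -0.001, -0.001]
ft_force: [0.8, 0.6, -0.5]
grip_width: 0.16
```

Emit:
send_rows([
  [-117,51,0],
  [-117,51,0],
  [-117,51,0],
  [-117,51,0],
  [-117,51,0],
], roll=[0.12,0.24,0.36,0.48,0.559])

```text
clock: 20.58
position: [0.4693, -0.157, 0.0729]
ee_rot: [0.914, 0.406, -0.001, -0.0]
ft_force: [0.5, 1.4, -0.3]
grip_width: 0.158
```

Emit:
send_rows([
  [-72,105,0],
  [-72,105,0],
  [-72,105,0],
  [-72,105,0],
  [-72,105,0],
], roll=[0.12,0.24,0.36,0.48,0.559])

```text
clock: 21.0
position: [0.4998, -0.2805, 0.0725]
ee_rot: [0.99, 0.138, -0.001, -0.0]
ft_force: [0.3, 1.2, 0.4]
grip_width: 0.159
```

Run:
```python
from h import *
look(("scene",))
r=onto(513.6,-226.4,.287,-25,-46);print(r)
plan((*r,26,.287))
```

```text
scene cane [ 87. 333.] [ 696.8 -436.8   66.8   50. ] 1.12
scene cane [377. 321.] [706.5  96.6  55.    6.6] -0.235
scene cane [187. 258.] [ 546.4 -266.5   50.7   19.2] 0.345
scene cane [205. 228.] [ 475.7 -235.7   72.    18. ] 0.312
scene cane [175. 223.] [ 456.1 -301.5   55.3   19.3] 0.419
scene cane [223. 218.] [ 450.1 -198.9   92.1   21.1] 0.294
scene white [418. 241.] [520.8 207.2 244.5 170.5] -0.177
(np.float64(502.6), np.float64(-277.6))
t 21.05 p [ 500.  -278.6   72.5] yaw 0.275 j [ 0.55  0.37 -0.15  1.77  0.06  1.01 -0.92] tilt [-0.002  0.001] grip 0.158
   [2.7, -0.3, 46.5] roll -0.012
  -- 502.6 -277.6 26 0.287 yaw 0.29
```

Emit:
send_rows([
  [3,0,25],
  [3,0,38],
  [3,0,44],
  [3,0,46],
  [3,0,48],
], roll=[-0.01,-0.01,-0.01,-0.01,-0.01])

```text
clock: 21.47
position: [0.5037, -0.2764, 0.026]
ee_rot: [0.989, 0.149, -0.0, -0.0]
ft_force: [-0.3, 0.2, 0.0]
grip_width: 0.162
```

Emit:
send_rows([
  [0,0,2],
  [0,0,4],
  [0,0,6],
  [0,0,7],
  [0,0,8],
], roll=[0,0,0,0,0])

```text
clock: 21.88
position: [0.504, -0.2767, 0.0185]
ee_rot: [0.989, 0.148, 0.0, 0.0]
ft_force: [-1.0, 1.0, 0.3]
grip_width: 0.161
```

Emit:
send_rows([
  [0,0,0],
  [0,0,0],
  [0,0,0],
  [0,0,0],
  [0,0,0],
], roll=[0,0,0,0,0], jaw=0.4)

```text
clock: 22.3
position: [0.504, -0.2766, 0.0184]
ee_rot: [0.989, 0.148, 0.0, 0.0]
ft_force: [0.0, 1.1, 0.5]
grip_width: 0.401
```

Emit:
send_rows([
  [0,0,-10],
  [0,0,-40],
  [0,0,-75],
  [0,0,-100],
  [0,0,-100],
], roll=[0,0,0,0,0])

```text
clock: 22.72
position: [0.5068, -0.278, 0.125]
ee_rot: [0.989, 0.148, 0.004, 0.003]
ft_force: [0.7, -0.3, 1.2]
grip_width: 0.399
```

Emit:
send_rows([
  [0,160,0],
  [0,160,0],
  [0,160,0],
  [0,160,0],
  [0,160,0],
], roll=[0,0,0,0,0], jaw=0)

```text
clock: 23.13
position: [0.5492, -0.437, 0.1174]
ee_rot: [0.989, 0.145, -0.001, 0.001]
ft_force: [-0.9, -1.1, -0.0]
grip_width: -0.002
```

Run:
```python
from h import *
look()
plan()
im=[eyes.camera(n)[0] for n in("top","scene")]
cv2.imwrite("pics/c3.png",cv2.resize(np.hstack([im[0][180:380,350:550],im[1][150:350,100:300]]),None,fx=2,fy=2))
```

```text
top cane [408. 294.] [ 455.5 -197.9   78.    16. ] 0.282
top cane [424. 283.] [ 481.5 -236.8   57.9   16.1] 0.28
top cane [442. 271.] [ 506.5 -278.2   38.5   16.8] 0.304
top cane [436. 252.] [ 552.3 -266.1   37.2   16.8] 0.298
top white [232. 272.] [518.3 208.9 246.  171.6] -0.177
top white [616. 226.] [ 602.7 -685.4   82.1   30.6] 1.015
scene cane [ 88. 333.] [ 696.8 -436.9   65.6   50.1] 1.068
scene cane [377. 321.] [707.2  96.6  56.3   6.4] -0.21
scene cane [186. 248.] [ 522.6 -271.9   99.8   20.3] 0.257
scene cane [205. 229.] [ 475.8 -236.    72.    17.3] 0.312
scene cane [223. 218.] [ 449.5 -197.9   92.6   18.4] 0.286
scene white [418. 241.] [521.  207.2 244.2 170.5] -0.177
t 23.23 p [ 550.3 -430.8  117.7] yaw 0.296 j [ 0.66  0.57 -0.09  1.37  0.05  1.21 -0.71] tilt [-0.001  0.   ] grip -0.002
```

View pics/c3.png

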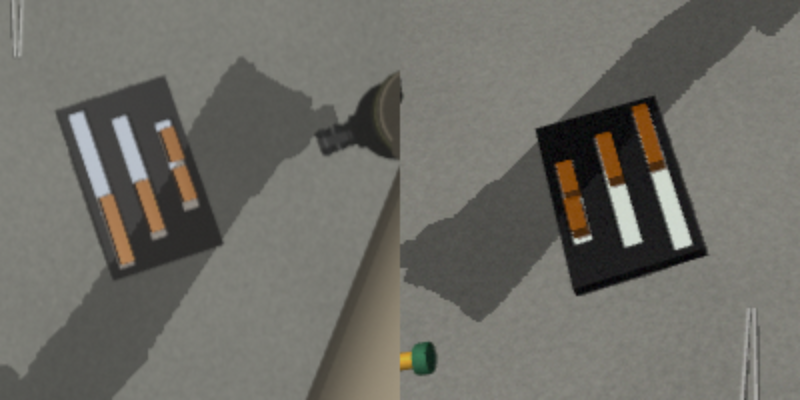

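All four canes lie in their correct rows, with tops level: one 80, one 60 and two 40s. Next I plan the push with both open fingers against the tray's right-hand long side, and check the clearance to the tweezers.

```bash
cat >> h.py <<'E'
def push(c,th,end,thend,f,step=8,gap=77,n0=0,n1=99):
    """rows for a two-finger push: tray centre moves along its own y, turning to thend over fraction f"""
    L=end[1]-c[1];N=int(np.ceil(L/step));P=[];c=np.array(c,float)
    for k in range(N+1):
        s=min(1,k/N/f);t=th+(thend-th)*s;n=np.array([-np.sin(t),np.cos(t)])
        if k:c=c+n*L/N
        P.append((*(c-gap*n),t+np.pi/2,*c))
    P=np.array(P);print("tray end",c.round(1),"N",N)
    for i in range(0,N,5):
        if not n0<=i//5<n1: continue
        x0,y0,a0=P[i][:3];rows=P[i+1:i+6];cc,ss=np.cos(a0),np.sin(a0)
        print(i//5,[[round(cc*(r[0]-x0)+ss*(r[1]-y0),1),round(ss*(r[0]-x0)-cc*(r[1]-y0),1),0] for r in rows],[round(a0-r[2],3) for r in rows])
E
python3 - <<'E'
from h import *
print("tweezers near end",plane("top",[(359,207),(359,128)],.004).round(3).tolist())
plan((562,-395,60,1.858),(541,-319.5,60,1.858),(541,-319.5,-7,1.858))
push((513.6,-226.4),.287,(517.5,210),-.177,.72)
E
```

```text
tweezers near end [[0.663, -0.092, 0.004], [0.853, -0.099, 0.004]]
t 23.33 p [ 551.1 -428.3  118.4] yaw 0.299 j [ 0.66  0.57 -0.1   1.37  0.05  1.21 -0.71] tilt [0.    0.001] grip 0.0
   [6.7, -9.5, 19.5] roll -0.52
   [10.6, -4.9, 19.5] roll -0.52
   [11.6, 1.0, 19.5] roll -0.52
  -- 562 -395 60 1.858 yaw 1.86
   [78.4, 1.2, -0.0] roll -0.0
  -- 541 -319.5 60 1.858 yaw 1.86
   [0.0, 0.0, 67.0] roll -0.0
  -- 541 -319.5 -7 1.858 yaw 1.86
tray end [519.8 204.9] N 55
0 [[np.float64(7.9), np.float64(-0.8), 0], [np.float64(15.9), np.float64(-1.5), 0], [np.float64(23.8), np.float64(-2.1), 0], [np.float64(31.8), np.float64(-2.7), 0], [np.float64(39.8), np.float64(-3.1), 0]] [np.float64(0.012), np.float64(0.023), np.float64(0.035), np.float64(0.047), np.float64(0.059)]
1 [[np.float64(7.9), np.float64(-0.8), 0], [np.float64(15.9), np.float64(-1.5), 0], [np.float64(23.8), np.float64(-2.1), 0], [np.float64(31.8), np.float64(-2.7), 0], [np.float64(39.8), np.float64(-3.1), 0]] [np.float64(0.012), np.float64(0.023), np.float64(0.035), np.float64(0.047), np.float64(0.059)]
2 [[np.float64(7.9), np.
[... 1958 characters left out ...]
p.float64(39.7), np.float64(0.0), 0]] [np.float64(0.0), np.float64(0.0), np.float64(0.0), np.float64(0.0), np.float64(0.0)]
9 [[np.float64(7.9), np.float64(0.0), 0], [np.float64(15.9), np.float64(0.0), 0], [np.float64(23.8), np.float64(0.0), 0], [np.float64(31.7), np.float64(0.0), 0], [np.float64(39.7), np.float64(0.0), 0]] [np.float64(0.0), np.float64(0.0), np.float64(0.0), np.float64(0.0), np.float64(0.0)]
10 [[np.float64(7.9), np.float64(0.0), 0], [np.float64(15.9), np.float64(0.0), 0], [np.float64(23.8), np.float64(0.0), 0], [np.float64(31.7), np.float64(0.0), 0], [np.float64(39.7), np.float64(0.0), 0]] [np.float64(0.0), np.float64(0.0), np.float64(0.0), np.float64(0.0), np.float64(0.0)]
```

Emit:
send_rows([
  [7,-9,20],
  [7,-9,20],
  [7,-9,20],
  [7,-9,20],
  [7,-9,20],
], roll=[-0.12,-0.24,-0.36,-0.48,-0.52], jaw=1)

```text
clock: 23.75
position: [0.5553, -0.4172, 0.099]
ee_rot: [0.916, 0.402, 0.0, 0.0]
ft_force: [0.1, 0.2, -0.1]
grip_width: 0.706
```

Emit:
send_rows([
  [11,-5,20],
  [11,-5,20],
  [11,-5,20],
  [11,-5,20],
  [11,-5,20],
], roll=[-0.12,-0.24,-0.36,-0.48,-0.52])

```text
clock: 24.17
position: [0.5592, -0.4058, 0.0791]
ee_rot: [0.782, 0.624, 0.0, 0.0]
ft_force: [-0.2, 0.3, 0.0]
grip_width: 0.999
```

Emit:
send_rows([
  [11,1,20],
  [11,1,20],
  [11,1,20],
  [11,1,20],
  [11,1,20],
], roll=[-0.12,-0.24,-0.36,-0.48,-0.52])

```text
clock: 24.58
position: [0.5626, -0.3954, 0.0591]
ee_rot: [0.595, 0.804, 0.0, 0.0]
ft_force: [0.2, 0.1, -0.2]
grip_width: 1.002
```

Run:
```python
from h import *
look(("scene",))
plan((541,-319.5,30,1.858),(541,-319.5,-7,1.858))
```

```text
scene cane [ 88. 333.] [ 695.9 -436.5   63.4   52. ] 0.983
scene cane [377. 321.] [706.5  96.4  54.9   5.8] -0.203
scene cane [185. 249.] [ 523.4 -271.5   98.1   20.8] 0.257
scene cane [205. 229.] [ 475.7 -235.7   72.    18. ] 0.312
scene cane [223. 218.] [ 449.5 -197.9   92.6   18.4] 0.286
scene white [418. 241.] [520.9 207.2 244.4 170.5] -0.177
t 24.63 p [ 562.6 -395.5   59.1] yaw 1.866 j [ 0.82  0.63 -0.4   1.44  0.26  1.12  0.68] tilt [ 0. -0.] grip 1.001
   [79.0, 1.4, 29.1] roll 0.008
  -- 541 -319.5 30 1.858 yaw 1.86
   [0.0, 0.0, 37.0] roll -0.0
  -- 541 -319.5 -7 1.858 yaw 1.86
```

Emit:
send_rows([
  [40,1,30],
  [78,1,30],
  [78,1,40],
  [78,1,48],
  [78,1,52],
], roll=[0.008,0.008,0.008,0.008,0.008])

```text
clock: 25.05
position: [0.541, -0.321, 0.0062]
ee_rot: [0.602, 0.799, -0.0, 0.0]
ft_force: [-0.4, -1.0, -0.0]
grip_width: 1.002
```

Emit:
send_rows([
  [0,0,3],
  [0,0,6],
  [0,0,9],
  [0,0,11],
  [0,0,13],
], roll=[0,0,0,0,0])

```text
clock: 25.47
position: [0.5413, -0.3224, -0.0067]
ee_rot: [0.602, 0.798, 0.0, 0.0]
ft_force: [-0.3, 0.2, 0.8]
grip_width: 1.0
```

Run:
```python
from h import *
look(("scene",))
plan((535.4,-300.2,-7,1.858))
```

```text
scene cane [ 88. 333.] [ 696.8 -436.9   66.    50.1] 1.083
scene cane [377. 321.] [706.5  96.6  55.    6.7] -0.229
scene cane [185. 249.] [ 523.4 -271.7   98.1   20.3] 0.257
scene cane [205. 229.] [ 475.7 -235.7   72.    18. ] 0.312
scene cane [223. 218.] [ 449.6 -198.    92.6   18.6] 0.28
scene white [235. 254.] [ 540.4 -170.7   97.2   18. ] 0.285
scene white [418. 241.] [520.9 207.2 244.5 170.8] -0.178
t 25.52 p [ 541.1 -322.1   -7.2] yaw 1.849 j [ 0.77  0.61 -0.4   1.64  0.28  0.95  0.55] tilt [-0.  0.] grip 0.999
   [22.6, 0.6, -0.2] roll -0.009
  -- 535.4 -300.2 -7 1.858 yaw 1.86
```

Emit:
send_rows([
  [5,0,0],
  [10,0,0],
  [14,0,0],
  [18,0,0],
  [22,0,0],
], roll=[-0.009,-0.009,-0.009,-0.009,-0.009])

```text
clock: 25.93
position: [0.5351, -0.3003, -0.0065]
ee_rot: [0.598, 0.801, -0.0, 0.0]
ft_force: [1.2, -2.6, 0.1]
grip_width: 0.997
```

Emit:
send_rows([
  [6,-0.6,0],
  [13,-1.2,0],
  [20,-1.9,0],
  [28,-2.5,0],
  [36,-3,0],
], roll=[0.01,0.02,0.03,0.042,0.054])

```text
clock: 26.35
position: [0.5218, -0.2667, -0.0065]
ee_rot: [0.62, 0.784, -0.0, 0.0]
ft_force: [1.2, -3.9, -0.5]
grip_width: 1.0
```

Emit:
send_rows([
  [8,-0.8,0],
  [16,-1.5,0],
  [24,-2.1,0],
  [32,-2.7,0],
  [40,-3.1,0],
], roll=[0.012,0.024,0.035,0.047,0.059])

```text
clock: 26.77
position: [0.5096, -0.2283, -0.0065]
ee_rot: [0.643, 0.766, -0.0, 0.0]
ft_force: [1.6, -5.3, 1.0]
grip_width: 1.004
```

Emit:
send_rows([
  [8,-0.8,0],
  [16,-1.5,0],
  [24,-2.1,0],
  [32,-2.7,0],
  [40,-3.1,0],
], roll=[0.012,0.024,0.035,0.047,0.059])

```text
clock: 27.18
position: [0.4995, -0.1896, -0.0066]
ee_rot: [0.665, 0.746, -0.0, 0.0]
ft_force: [0.8, -4.1, 2.1]
grip_width: 1.0
```

Run:
```python
from h import *
look(("scene","top"))
plan()
im=eyes.camera("scene")[0]; cv2.imwrite("pics/c4.png",cv2.resize(im[120:340,140:480],None,fx=2,fy=2))
```

```text
scene cane [ 88. 333.] [ 696.8 -436.9   65.6   50.1] 1.068
scene cane [377. 320.] [706.5  96.6  55.    6.5] -0.225
scene cane [241. 233.] [ 492.5 -159.7   97.7   20.3] 0.081
scene cane [262. 217.] [ 452.  -115.8   71.7   17.4] 0.128
scene cane [281. 208.] [431.7 -74.1  94.3  18.8] 0.103
scene white [418. 241.] [520.9 207.2 244.3 170.5] -0.177
top cane [353. 303.] [438.6 -71.4  78.2  15.8] 0.102
top cane [371. 294.] [ 457.8 -113.6   57.7   15.6] 0.114
top cane [391. 286.] [ 474.6 -158.6   37.7   15.9] 0.141
top cane [388. 266.] [ 521.9 -155.    37.9   16. ] 0.127
top white [231. 272.] [518.2 208.9 245.6 171.6] -0.177
t 27.28 p [ 499.3 -188.    -6.8] yaw 1.688 j [ 0.64  0.44 -0.43  1.9   0.24  0.85  0.21] tilt [-0.001  0.001] grip 1.003
```

View pics/c4.png

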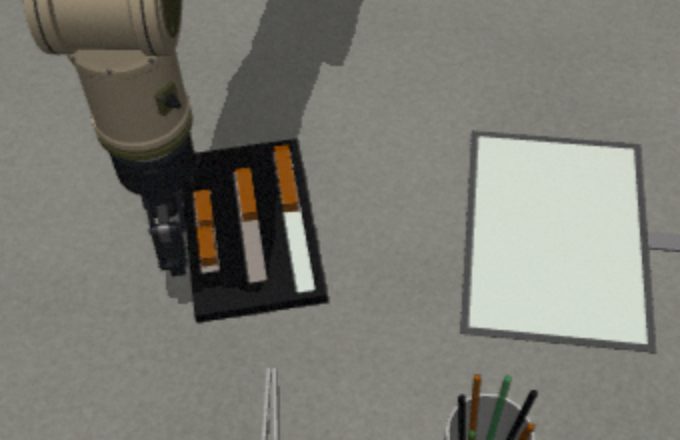

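The push works well: the tray is turning with the fingers and the canes stay seated. Estimated tray pose is (491,-109), yaw 0.117. Replanning the remainder.

Run:
```python
from h import *
import builtins
push((491.1,-109),.117,(517.5,213),-.177,.63,gap=79)
```

```text
tray end [519.3 210.3] N 41
0 [[np.float64(7.9), np.float64(-0.8), 0], [np.float64(15.7), np.float64(-1.5), 0], [np.float64(23.6), np.float64(-2.2), 0], [np.float64(31.5), np.float64(-2.7), 0], [np.float64(39.4), np.float64(-3.2), 0]] [np.float64(0.011), np.float64(0.023), np.float64(0.034), np.float64(0.046), np.float64(0.057)]
1 [[np.float64(7.9), np.float64(-0.8), 0], [np.float64(15.7), np.float64(-1.5), 0], [np.float64(23.6), np.float64(-2.2), 0], [np.float64(31.5), np.float64(-2.7), 0], [np.float64(39.4), np.float64(-3.2), 0]] [np.float64(0.011), np.float64(0.023), np.float64(0.034), np.float64(0.046), np.float64(0.057)]
2 [[np.float64(7.9), np.float64(-0.8), 0], [np.float64(15.7), np.float64(-1.5), 0], [np.float64(23.6), np.float64(-2.2), 0], [np.float64(31.5), np.float64(-2.7), 0], [np.float64(39.4), np.float64(-3.2), 0]] [np.float64(0.011), np.float64(0.023), np.float64(0.034), np.float64(0.046), np.float64(0.057)]
3 [[np.float64(7.9), np.float64(-0.8), 0], [np.float64(15.7), np.float64(-1.5), 0], [np.float64(23.6), np.float64(-2.2), 0], [np.float64(31.5), np.float64(-2.7), 0
[... 686 characters left out ...]
), np.float64(0.009), np.float64(0.009), np.float64(0.009)]
6 [[np.float64(7.9), np.float64(0.0), 0], [np.float64(15.7), np.float64(0.0), 0], [np.float64(23.6), np.float64(0.0), 0], [np.float64(31.4), np.float64(0.0), 0], [np.float64(39.3), np.float64(0.0), 0]] [np.float64(0.0), np.float64(0.0), np.float64(0.0), np.float64(0.0), np.float64(0.0)]
7 [[np.float64(7.9), np.float64(0.0), 0], [np.float64(15.7), np.float64(-0.0), 0], [np.float64(23.6), np.float64(-0.0), 0], [np.float64(31.4), np.float64(-0.0), 0], [np.float64(39.3), np.float64(-0.0), 0]] [np.float64(0.0), np.float64(0.0), np.float64(0.0), np.float64(0.0), np.float64(0.0)]
8 [[np.float64(7.9), np.float64(-0.0), 0]] [np.float64(0.0)]
```

Five turning calls plus one straight, then measure before the last stretch.

Emit:
send_rows([
  [6,-0.6,0],
  [14,-1.4,0],
  [23,-2.1,0],
  [31,-2.7,0],
  [39,-3.2,0],
], roll=[0.01,0.022,0.034,0.046,0.057])

```text
clock: 27.75
position: [0.4916, -0.1513, -0.0069]
ee_rot: [0.687, 0.727, -0.0, -0.0]
ft_force: [-0.4, -3.2, -0.3]
grip_width: 1.003
```

Emit:
send_rows([
  [8,-0.8,0],
  [16,-1.5,0],
  [24,-2.2,0],
  [32,-2.7,0],
  [40,-3.2,0],
], roll=[0.011,0.023,0.034,0.046,0.057])

```text
clock: 28.17
position: [0.486, -0.1112, -0.0069]
ee_rot: [0.707, 0.707, -0.0, -0.0]
ft_force: [-0.2, -2.9, -0.6]
grip_width: 0.999
```

Emit:
send_rows([
  [8,-0.8,0],
  [16,-1.5,0],
  [24,-2.2,0],
  [32,-2.7,0],
  [40,-3.2,0],
], roll=[0.011,0.023,0.034,0.046,0.057])

```text
clock: 28.58
position: [0.4826, -0.0713, -0.0069]
ee_rot: [0.727, 0.687, -0.0, -0.0]
ft_force: [0.3, -3.2, -0.7]
grip_width: 1.0
```

Emit:
send_rows([
  [8,-0.8,0],
  [16,-1.5,0],
  [24,-2.2,0],
  [32,-2.7,0],
  [40,-3.2,0],
], roll=[0.011,0.023,0.034,0.046,0.057])

```text
clock: 29.0
position: [0.4815, -0.0314, -0.0069]
ee_rot: [0.746, 0.666, -0.0, -0.0]
ft_force: [-0.2, -4.2, -0.0]
grip_width: 1.0
```

Emit:
send_rows([
  [8,-0.8,0],
  [16,-1.5,0],
  [24,-2.2,0],
  [32,-2.7,0],
  [40,-3.2,0],
], roll=[0.011,0.023,0.034,0.046,0.057])

```text
clock: 29.42
position: [0.4827, 0.0086, -0.0069]
ee_rot: [0.765, 0.644, -0.001, -0.0]
ft_force: [0.4, -4.2, 0.3]
grip_width: 1.0
```

Emit:
send_rows([
  [8,-0.6,0],
  [16,-0.6,0],
  [24,-0.6,0],
  [32,-0.6,0],
  [38,-0.6,0],
], roll=[0.009,0.009,0.009,0.009,0.009])

```text
clock: 29.83
position: [0.4891, 0.0471, -0.0069]
ee_rot: [0.767, 0.642, -0.0, -0.0]
ft_force: [-1.3, -3.4, -1.0]
grip_width: 1.003
```

Run:
```python
from h import *
look(("scene","top"))
plan()
im=eyes.camera("scene")[0]; cv2.imwrite("pics/c5.png",cv2.resize(im[120:340,240:560],None,fx=2,fy=2))
p=plane("scene",cv2.boxPoints(cv2.minAreaRect(max(cv2.findContours((im.max(2)<45).astype(np.uint8),0,1)[0],key=cv2.contourArea))),.014)
```

```text
scene cane [ 88. 333.] [ 696.7 -437.    65.9   50.1] 1.068
scene cane [377. 320.] [706.5  96.4  54.9   5.7] -0.208
scene cane [355. 227.] [491.2  78.5  98.3  18.7] -0.214
scene cane [378. 216.] [466.4 131.3  74.4  16.9] -0.142
scene cane [399. 212.] [459.2 178.9  92.2  20.1] -0.211
scene white [398. 250.] [551.1 160.8  99.8  16.4] -0.166
scene white [421. 241.] [520.9 207.6 244.4 170. ] -0.176
top cane [264. 292.] [470.7 133.   55.2  14.9] -0.17
top cane [244. 294.] [465.5 179.2  77.3  15. ] -0.189
top white [228. 272.] [518.2 209.2 245.3 170.9] -0.176
t 29.93 p [489.3  47.7  -6.7] yaw 1.395 j [ 0.25  0.37 -0.49  2.01  0.23  0.82 -0.55] tilt [0.    0.001] grip 1.0
```

View pics/c5.png

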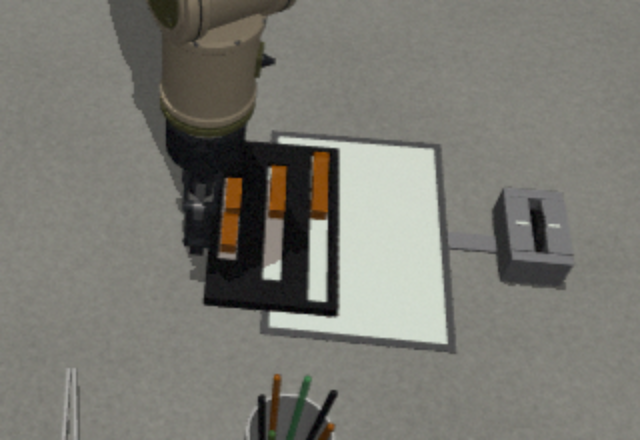

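The tray is square to the panel and partly on it. Its estimated centre is (504,127.5), so it needs 83 mm more straight along the tool x, with about 1 mm of lateral error.

Emit:
send_rows([
  [6,0,0],
  [14,0,0],
  [22,0,0],
  [30,0,0],
  [38,0,0],
], roll=[0,0,0,0,0])

```text
clock: 30.4
position: [0.496, 0.0836, -0.0068]
ee_rot: [0.767, 0.641, -0.0, 0.0]
ft_force: [-0.0, -3.9, 0.1]
grip_width: 0.999
```

Emit:
send_rows([
  [8,0,0],
  [16,0,0],
  [24,0,0],
  [30,0,0],
  [34,0,0],
], roll=[0,0,0,0,0])

```text
clock: 30.82
position: [0.502, 0.1179, -0.0067]
ee_rot: [0.767, 0.642, 0.0, -0.0]
ft_force: [-0.5, -4.0, -0.0]
grip_width: 1.002
```

Emit:
send_rows([
  [3,0,0],
  [6,0,0],
  [8,0,0],
  [10,0,0],
  [11,0,0],
], roll=[0,0,0,0,0])

```text
clock: 31.23
position: [0.504, 0.1277, -0.0067]
ee_rot: [0.767, 0.641, 0.0, -0.0]
ft_force: [-0.9, -3.3, -1.5]
grip_width: 0.998
```

Emit:
send_rows([
  [-6,0,0],
  [-20,0,0],
  [-40,0,0],
  [-50,0,0],
  [-50,0,0],
], roll=[0,0,0,0,0])

```text
clock: 31.65
position: [0.495, 0.0758, -0.0067]
ee_rot: [0.768, 0.64, -0.0, 0.0]
ft_force: [-0.5, -0.3, 0.6]
grip_width: 1.001
```

Emit:
send_rows([
  [0,0,-30],
  [0,0,-60],
  [0,0,-100],
  [-20,0,-140],
  [-60,0,-160],
], roll=[0,0,0,0,0], jaw=0)

```text
clock: 32.07
position: [0.4875, 0.0291, 0.1554]
ee_rot: [0.765, 0.644, 0.003, 0.001]
ft_force: [1.4, 0.0, 0.4]
grip_width: 0.297
```

Emit:
send_rows([
  [-40,0,0],
  [-80,0,0],
  [-120,0,0],
  [-120,0,0],
  [-120,0,0],
], roll=[0,0,0,0,0])

```text
clock: 32.48
position: [0.4642, -0.0954, 0.1509]
ee_rot: [0.768, 0.64, 0.0, 0.0]
ft_force: [0.0, 1.1, 0.4]
grip_width: 0.003
```

Run:
```python
from h import *
look(("scene","top"))
plan()
im=[eyes.camera(n)[0] for n in("top","scene")]
cv2.imwrite("pics/c6.png",cv2.resize(np.hstack([im[0][180:360,120:320],im[1][150:330,340:540]]),None,fx=2,fy=2))
for n,i in zip(("top","scene"),im):
    for b in blobs(n,i.max(2)<60,.014,2000):print(n,"dark",*b)
```

```text
scene cane [ 88. 333.] [ 696.4 -437.6   67.3   50.1] 1.068
scene cane [377. 321.] [706.4  96.3  54.9   6. ] -0.195
scene cane [395. 230.] [505.1 160.7  99.1  17.7] -0.202
scene cane [417. 219.] [479.6 212.3  72.   17.1] -0.188
scene cane [438. 215.] [473.5 258.8  90.6  22.6] -0.175
scene white [418. 241.] [520.9 207.2 244.5 170.8] -0.178
top cane [250. 284.] [489.3 165.1  37.1  15.4] -0.158
top cane [230. 286.] [485.8 212.9  57.2  15.7] -0.177
top cane [210. 289.] [479.8 259.1  77.4  16.5] -0.182
top cane [254. 264.] [535.2 155.6  37.4  15.3] -0.18
top white [390. 287.] [ 473.5 -156.5   85.6   35.2] 1.502
top white [231. 272.] [518.2 209.  245.5 171.3] -0.177
t 32.58 p [464.7 -92.6 150.8] yaw 1.394 j [ 0.5   0.09 -0.41  1.93  0.04  1.13 -0.11] tilt [0.001 0.001] grip -0.005
scene dark [ 85. 381.] [ 807.8 -407.2  173.4  170.4] 0.084
scene dark [416. 238.] [520.9 201.9 212.5 131.2] -0.178
scene dark [260. 136.] [ 202.1 -124.8  288.6  135.2] 0.05
```

View pics/c6.png

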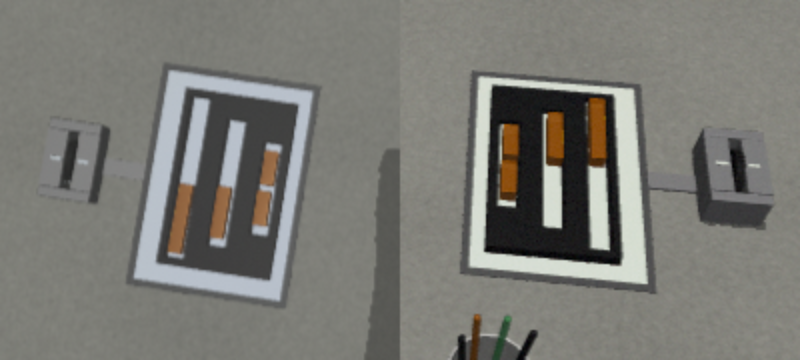

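The tray is centred on the panel within about 3 mm and square, and all the canes are seated. For the wheel, I check its top from the ticks and crop both views.

Run:
```python
from h import *
print(plane("top",[(147.75,258.75),(161.5,261),(154.6,259.9)],.042).round(4).tolist())
print("expected",518.2+172*.176,209.3+172*.984)
im=[eyes.camera(n)[0] for n in("top","scene")]
cv2.imwrite("pics/c7.png",cv2.resize(np.hstack([im[0][235:285,130:180],im[1][210:260,480:530]]),None,fx=8,fy=8,interpolation=cv2.INTER_CUBIC))
plan((536.7,380.7,110,1.394),(536.7,380.7,60,1.394))
```

```text
[[0.5508, 0.3941, 0.042], [0.5448, 0.3628, 0.042], [0.5477, 0.3785, 0.042]]
expected 548.4720000000001 378.548
t 32.78 p [464.5 -92.7 150.6] yaw 1.395 j [ 0.49  0.09 -0.41  1.93  0.04  1.13 -0.11] tilt [0. 0.] grip 0.001
   [159.6, -3.9, 13.5] roll 0.0
   [159.6, -3.9, 13.5] roll 0.0
   [159.6, -4.0, 13.5] roll 0.0
  -- 536.7 380.7 110 1.394 yaw 1.39
   [0.0, 0.0, 50.0] roll 0.0
  -- 536.7 380.7 60 1.394 yaw 1.39
```

View pics/c7.png

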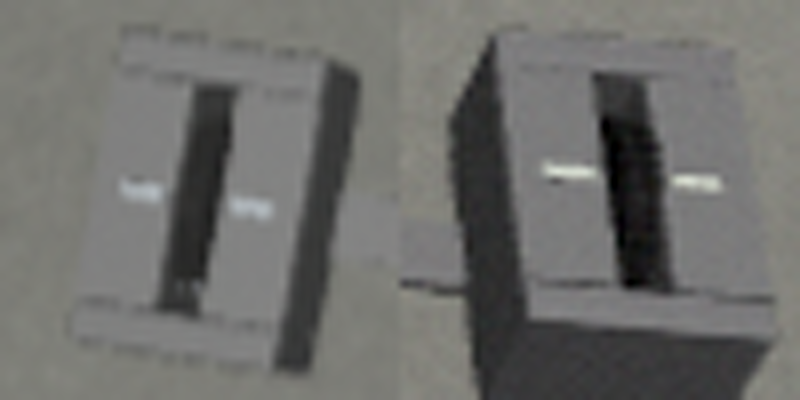

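The wheel top at (548,378.5) agrees with the expected position. The line sits at the near end of the slot, crop (190,290), so the wheel reads about -1.3. Moving over it.

Emit:
send_rows([
  [38,-4,4],
  [78,-4,8],
  [118,-4,13],
  [160,-4,13],
  [160,-4,13],
], roll=[0,0,0,0,0])

```text
clock: 33.2
position: [0.4886, 0.0738, 0.138]
ee_rot: [0.764, 0.646, 0.002, -0.001]
ft_force: [-0.6, 1.1, 1.1]
grip_width: 0.001
```

Emit:
send_rows([
  [40,-4,4],
  [80,-4,8],
  [120,-4,13],
  [160,-4,13],
  [160,-4,13],
], roll=[0,0,0,0,0])

```text
clock: 33.62
position: [0.5112, 0.2321, 0.1247]
ee_rot: [0.764, 0.645, 0.002, -0.002]
ft_force: [-2.1, 1.1, 0.4]
grip_width: 0.002
```

Emit:
send_rows([
  [40,-4,4],
  [80,-4,8],
  [120,-4,13],
  [160,-4,13],
  [160,-4,13],
], roll=[0,0,0,0,0])

```text
clock: 34.03
position: [0.5338, 0.3898, 0.1107]
ee_rot: [0.764, 0.645, 0.0, -0.003]
ft_force: [-1.2, 0.1, 0.9]
grip_width: 0.001
```

Run:
```python
from h import *
eyes.camera("scene")
plan((536.7,380.7,56,1.394))
```

```text
t 34.08 p [534.6 386.2 110.8] yaw 1.4 j [-0.25  0.57 -0.62  1.47  0.34  1.21 -1.08] tilt [-0.003  0.003] grip 0.002
   [-5.1, 3.0, 54.8] roll 0.006
  -- 536.7 380.7 56 1.394 yaw 1.39
```

Emit:
send_rows([
  [-3,2,25],
  [-3,2,40],
  [-3,2,48],
  [-3,2,52],
  [-3,2,54],
], roll=[0,0,0,0,0])

```text
clock: 34.5
position: [0.5386, 0.3766, 0.0572]
ee_rot: [0.767, 0.641, -0.0, 0.0]
ft_force: [0.1, -0.0, -0.2]
grip_width: 0.001
```

Emit:
send_rows([
  [0,0,1],
  [0,0,2],
  [0,0,3],
  [0,0,4],
  [0,0,5],
], roll=[0,0,0,0,0])

```text
clock: 34.92
position: [0.5389, 0.3773, 0.053]
ee_rot: [0.767, 0.641, 0.0, 0.0]
ft_force: [-0.4, 0.5, 0.0]
grip_width: 0.002
```

Run:
```python
from h import *
plan((536.7,380.7,50,1.394))
print(monitor.get_obs()["ft_force"])
```

```text
t 34.92 p [538.9 377.3  53. ] yaw 1.393 j [-0.25  0.62 -0.59  1.53  0.37  1.11 -1.1 ] tilt [0.001 0.   ] grip 0.002
   [3.0, -2.8, 3.0] roll -0.001
  -- 536.7 380.7 50 1.394 yaw 1.39
[-0.437578    0.49673582  0.00495378]
```

Emit:
send_rows([
  [3,-3,1],
  [3,-3,2],
  [3,-3,3],
  [3,-3,3.5],
  [3,-3,4],
], roll=[0,0,0,0,0])

```text
clock: 35.33
position: [0.5362, 0.3811, 0.049]
ee_rot: [0.767, 0.642, 0.0, -0.0]
ft_force: [-2.3, 0.6, 5.6]
grip_width: 0.002
```

Emit:
send_rows([
  [0,2,0.5],
  [0,6,0.5],
  [0,11,0.5],
  [0,16,0.5],
  [0,20,0.5],
], roll=[0,0,0,0,0])

```text
clock: 35.75
position: [0.5574, 0.3774, 0.0497]
ee_rot: [0.767, 0.641, 0.001, 0.0]
ft_force: [0.2, -0.5, 5.9]
grip_width: 0.005
```

Emit:
send_rows([
  [0,3,0],
  [0,4,0],
  [0,4,-10],
  [0,4,-30],
  [0,4,-60],
], roll=[0,0,0,0,0])

```text
clock: 36.17
position: [0.5582, 0.375, 0.1062]
ee_rot: [0.767, 0.642, -0.003, -0.0]
ft_force: [-0.8, -0.2, 0.1]
grip_width: 0.002
```

Emit:
send_rows([
  [-40,-40,0],
  [-80,-80,0],
  [-80,-100,0],
  [-80,-100,0],
  [-80,-100,0],
], roll=[0,0,0,0,0])

```text
clock: 36.58
position: [0.4446, 0.3141, 0.1083]
ee_rot: [0.767, 0.642, -0.001, 0.001]
ft_force: [0.2, -0.2, 0.5]
grip_width: 0.0
```

Run:
```python
from h import *
plan()
im=[eyes.camera(n)[0] for n in("top","scene")]
cv2.imwrite("pics/c8.png",cv2.resize(np.hstack([im[0][235:285,130:180],im[1][210:260,480:530]]),None,fx=8,fy=8,interpolation=cv2.INTER_CUBIC))
```

```text
t 36.58 p [444.6 314.1 108.3] yaw 1.395 j [-0.12  0.34 -0.68  1.79  0.24  1.1  -1.06] tilt [-0.    -0.003] grip 0.0
```

View pics/c8.png

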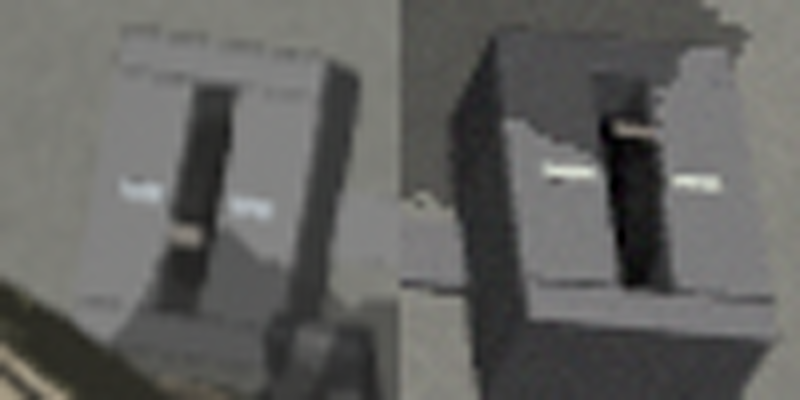

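Run:
```python
from h import *
u=np.array([np.cos(.177),-np.sin(.177)])
for n,px,tk in(("top",(130+187/8,235+234/8),[(130+142/8,235+191/8),(130+251/8,235+208/8)]),("scene",(480+235/8,210+130/8),[(480+168/8,210+171/8),(480+297/8,210+183/8)])):
    t=plane(n,tk,.042).mean(0)[:2]*1000
    for a in(.3,.5,.7): print(n,a,((plane(n,px,.026+.024*np.cos(a))[0,:2]*1000-t)@u).round(1),"vs",round(-24*np.sin(a),1),t.round(1))
plan((543.6,379.5,56,1.394))
```

```text
top 0.3 -10.2 vs -7.1 [547.6 378.6]
top 0.5 -10.2 vs -11.5 [547.6 378.6]
top 0.7 -10.1 vs -15.5 [547.6 378.6]
scene 0.3 -9.4 vs -7.1 [547.4 379.3]
scene 0.5 -10.9 vs -11.5 [547.4 379.3]
scene 0.7 -13.0 vs -15.5 [547.4 379.3]
t 36.68 p [447.7 315.2 108.8] yaw 1.393 j [-0.12  0.34 -0.68  1.78  0.24  1.1  -1.06] tilt [ 0.001 -0.   ] grip -0.0
   [80.2, 83.0, 52.8] roll -0.001
  -- 543.6 379.5 56 1.394 yaw 1.39
```

Both views put the line about 10.5 mm short, so the wheel reads about -0.46. A second stroke of 11 mm.

Emit:
send_rows([
  [30,30,0],
  [60,60,0],
  [80,82,0],
  [80,82,20],
  [80,82,40],
], roll=[0,0,0,0,0])

```text
clock: 37.1
position: [0.5448, 0.3814, 0.0678]
ee_rot: [0.768, 0.641, 0.001, -0.0]
ft_force: [-1.1, -0.6, -0.2]
grip_width: 0.0
```

Emit:
send_rows([
  [0,0,8],
  [0,0,12],
  [0,0,14],
  [0,0,15],
  [0,0,15],
], roll=[0,0,0,0,0])

```text
clock: 37.52
position: [0.5427, 0.3798, 0.0541]
ee_rot: [0.767, 0.641, 0.001, 0.0]
ft_force: [0.6, 0.2, 0.1]
grip_width: 0.001
```

Emit:
send_rows([
  [0,0,1],
  [0,0,2],
  [0,0,3],
  [0,0,4],
  [0,0,5],
], roll=[0,0,0,0,0])

```text
clock: 37.93
position: [0.543, 0.3798, 0.0497]
ee_rot: [0.767, 0.641, 0.001, 0.0]
ft_force: [-2.0, -4.6, 17.0]
grip_width: 0.003
```

Emit:
send_rows([
  [0,2,0],
  [0,5,0],
  [0,8,0],
  [0,11,0],
  [0,11,0],
], roll=[0,0,0,0,0])

```text
clock: 38.35
position: [0.5547, 0.3776, 0.0499]
ee_rot: [0.767, 0.641, 0.001, 0.001]
ft_force: [0.4, -1.9, 10.1]
grip_width: -0.002
```

Emit:
send_rows([
  [0,0,-5],
  [0,0,-20],
  [0,0,-60],
  [0,0,-90],
  [0,0,-90],
], roll=[0,0,0,0,0])

```text
clock: 38.77
position: [0.5551, 0.3802, 0.1464]
ee_rot: [0.767, 0.642, 0.005, 0.0]
ft_force: [-0.1, 1.0, 0.5]
grip_width: -0.0
```

Emit:
send_rows([
  [-40,0,0],
  [-80,0,0],
  [-120,0,0],
  [-160,0,0],
  [-190,0,0],
], roll=[0,0,0,0,0])

```text
clock: 39.18
position: [0.5189, 0.1873, 0.1387]
ee_rot: [0.768, 0.641, -0.0, 0.001]
ft_force: [0.9, 0.4, 0.9]
grip_width: -0.001
```

Emit:
send_rows([
  [-40,0,0],
  [-80,0,0],
  [-120,0,0],
  [-160,0,0],
  [-190,0,0],
], roll=[0,0,0,0,0])

```text
clock: 39.6
position: [0.4849, 0.0004, 0.139]
ee_rot: [0.768, 0.641, -0.0, 0.001]
ft_force: [0.5, -0.4, 0.1]
grip_width: 0.0
```

Run:
```python
from h import *
plan()
look(("top",))
im=[eyes.camera(n)[0] for n in("top","scene")]
a=np.hstack([im[0][235:285,130:180],im[1][210:260,480:530]])
b=np.hstack([im[0][180:355,120:320],im[1][150:325,340:540]])
cv2.imwrite("pics/c9.png",np.vstack([cv2.resize(a,(600,300),interpolation=cv2.INTER_CUBIC),cv2.resize(b,(600,262))]))
```

```text
t 39.6 p [4.849e+02 4.000e-01 1.390e+02] yaw 1.391 j [ 0.42  0.14 -0.55  1.91  0.08  1.11 -0.34] tilt [ 0.001 -0.001] grip 0.0
top cane [250. 284.] [489.3 165.1  37.1  15.4] -0.157
top cane [230. 286.] [485.8 212.9  57.2  15.7] -0.177
top cane [210. 289.] [479.8 259.1  77.4  16.8] -0.174
top cane [254. 264.] [535.  155.7  37.7  15.3] -0.18
top white [323. 275.] [505.7  -2.   84.4  32.9] -1.417
top white [231. 272.] [518.2 209.  245.4 171.2] -0.177
```

View pics/c9.png

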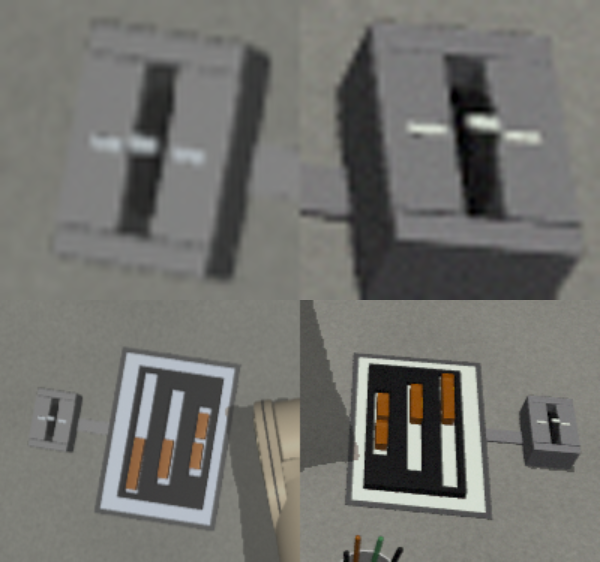

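The line stands level with the ticks in both views, within about 2 mm of rim. The tray and canes are unchanged and the arm is clear, so I hand in.

Run:
```python
from h import *
u=np.array([np.cos(.177),-np.sin(.177)])
print("line off mm",((plane("top",(130+143/6,235+145/6),.05)[0]-plane("top",[(130+105/6,235+142/6),(130+188/6,235+157/6)],.042).mean(0))[:2]*1000@u).round(1),((plane("scene",(480+183/6,210+122/6),.05)[0]-plane("scene",[(480+127/6,210+128/6),(480+222/6,210+136/6)],.042).mean(0))[:2]*1000@u).round(1))
print(manip.hand_in())
```

```text
line off mm 1.3 1.6
the job is handed in; nothing more can be done
None
```

The job is done and handed in at about 40 s of robot time. All four canes present are in their rows: one 80 mm, one 60 mm and two 40 mm. I pushed the loaded tray onto the light panel with both open fingers, then rolled the thumbwheel up in two strokes.

**Last checks:**
- **Canes:** all four lie flat in the row of their length in the final pictures.
- **Tray:** it is about 2–3 mm from the panel's centre and square to within about 0.01 rad.
- **Wheel:** the white line is 1.3 mm (top camera) and 1.6 mm (scene camera) past the ticks, about 0.06 rad against the 0.25 allowed.
- **Bystanders:** I did not go near the can or the tweezers. I judged this from the pictures and did not measure them again at the end.

**One rough moment:** setting down the first cane gave a brief 83 N wrist-force spike, under the 120 N limit. I lowered the rest more slowly. No check failed or disagreed with another.

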